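# Blank reading in the corner well of a deep-well block

### The job

Slide the white deep-well block on the locating plate until it sits squarely against all three stop pins, so that its corner well lies under the guide eye. Then take the sensor probe out of its stand and lower its shaft through the eye into that well, without touching the eye, its plate or the block, until the black ring on the shaft is level with the top face of the eye. Finish while still holding the probe there, hanging upright and centred in the eye for the blank reading, with the block still against its pins and the flasks and pipette bulb nearby left alone.

Things in the scene. Friction and masses are not known exactly. Their poses are not given: they have to be found in the camera images.
- locating_plate: fixed grey metal plate, 180 (x) x 220 (y) mm, top 12 mm above the worktop; origin: centre of its underside on the worktop, x to its far side, y to its left; yaw varies. Stop pins, 12 mm across, 13 mm tall, at (62, -32), (62, 40) (far) and (13, 82) mm (left) in its x, y. A post, 14 mm across (clamp 25), 110 mm high, at (71, 91) mm holds the guide eye on a short arm
- guide_mouth (a point): centre of the top face of the guide eye, at (42.9, 62.7, 97) mm in the plate's frame; the eye is a bare metal ring 32 mm in outer and 16 mm in bore diameter, 12 mm high (85 to 97 mm above the worktop), bore vertical; axes as the plate's
- block_home (a point): point on the plate's top face where the block's origin lies when the block is fully against all three pins; axes as the plate's, block and plate axes are then parallel
- well_block: loose white 24-well plastic block, 0.15 to 0.31 kg, 85.5 (x) x 127.8 (y) x 44 mm, on the plate's top; origin: centre of its underside, axes near the plate's. Its lowest 14 mm, the skirt, has these sizes and meets the pins; above, it is 2.2 mm smaller all round. Starts 15 to 42 mm short of home in x, 15 to 35 mm in y, turned up to 0.13 rad
- corner_well (a point): centre of the floor (2 mm above the block's underside) of the well at the block's far left corner (+x, +y); square open well 17.8 x 18.2 mm, 42 mm deep; axes as the block's
- probe: loose cordless sensor probe, 63 to 126 g, upright in its stand; origin: centre of its collar's underside, z up its axis. Collar 25 mm across, 0 to 6 mm; square grey handle 22 x 22 mm, 6 to 76 mm (sides along its x, y), cap to 79 mm; grip it by two flat sides. Below the origin a steel shaft 8 mm in diameter, 100 mm long
- probe_tip (a point): lower end of the shaft, on its axis, 100 mm below the probe's origin
- probe_ring (a point): middle of the thin black ring round the shaft, on its axis, 29 mm below the probe's origin and 71 mm above the tip; flush enough to pass the eye freely
- probe_stand: fixed stand, white sleeve 32 mm in outer and 14 mm in bore diameter on a dark round foot 84 mm in diameter; sleeve top 115 mm above the worktop carries the collar; origin at the centre of the underside. The probe is free of it once raised by 105 mm
- broth_flask: bystander: loose conical glass flask with amber contents, 52 x 52 x 85 mm, origin at the centre of its underside
- pipette_bulb: bystander: loose red rubber pipette bulb, 51 x 51 x 76 mm, origin at the centre of its underside
- foil_flask: bystander: loose flask wrapped in foil, 58 x 64 x 137 mm, origin at the centre of its underside

How it is judged:
By the outcome, as a careful person would: the job done as asked, in the order asked, and still so for the second after the job is handed in, while the arm keeps its last pose, push and grip.
It also fails if it takes over 72 s, if anything falls off the work surface, if the arm or the gripper's body presses on something with over 40 N, if the wrist force passes 120 N, or if a joint passes its speed limit or range.

### The arm

A 7-joint arm with a two-finger parallel gripper is mounted at the origin on the work surface; the furniture and walls round the work are solid. World frame = base frame: x ahead of the robot, y to its left, z up, the work surface at z = 0. Lengths are in mm, angles in rad, forces in N, time in s.
With the tool pointing down it reaches from about 350 to 900 mm from the base axis. Payload 8.1 kg.
Tool frame: the origin (TCP) lies midway between the tips of the shut fingers; the grasp point (between the pads) lies 19 mm behind it; z points along the fingers, y is the direction in which the jaws open and shut (so a half turn about z gives the same grasp; the last joint's range is limited). The gripper opens to 92 mm and grips with 3 to 60 N. Pads are 19 mm wide; open, the fingers measure 130 mm over their backs; the gripper's body (75 mm by 190 mm) begins 47 mm behind the grasp point.
Start: joints at [1.043, 0.434, 0.025, 1.573, -0.012, 1.134, -0.075], TCP at [257.566, -569.475, 226.742] pointing down, gripper open.
Joint ranges: [-2.62, 2.62], [-0.44, 2.09], [-1.27, 1.32], [0.08, 2.57], [-1.32, 4.46], [0.12, 2], [-2.74, 2.74]. Speed limits (rad/s): [2.22, 2.22, 3.01, 3.01, 3.14, 3.14, 3.14].

### API

Orientations are given as [roll, pitch, yaw] about the fixed x, y, z axes, in that order (R = Rz(yaw) Ry(pitch) Rx(roll)).
In Python, from cell import robot, imaging gives the robot as it stands.
- The arm moves only by the tool carry_out, never from a script. Its argument "motion" is a list of rows, each a list of 3 entries, a list of its own where there are three numbers: the turn, a rotation vector about the world's x, y, z normalised to -1 to 1, where 1 is 180 degrees, then the shift along the world's x, y, z normalised to -1 to 1, where 1 is 0.75 m, then the finger opening in mm, from 0 to 91.8. In form: [[[ax, ay, az], [x, y, z], hand], ...]. A call has 1 to 20 rows; each row is the pose to reach, as a shift and turn from the pose commanded when the call began, turning the shorter way round; what a row does not reach only later rows make up. A row lasts 1/12 s, in which the tool goes at most 41.7 mm and 7.16 degrees, less where a joint would pass 70% of its speed; a pose out of reach is approached as far as the arm can. A call with a number of a shift or a turn outside -1 to 1 is refused whole. A call with a gripper value outside its range is refused whole. The fingers move at their own pace and stop on an object; "newtons" is the grip in N (left out, the last holds). Time passes only in rows, so rows that repeat a pose let the fingers close. It gives the time, the measured TCP pose, the force and the opening at its end, in the units of the state.
- robot.observe(): the state, without advancing time (a new reading comes with each control period).
- imaging.snapshot(name): name is "scene" or "top" or "wrist"; returns the picture (384x512x3 uint8, red, green, blue); there is no depth.
- imaging.calibration(name): a dict with "fx", "fy", "cx", "cy" (pixels), "k1" (the pictures are not rectified: a ray, as slopes to the right and down, at radius r is drawn at 1 + k1 r^2 times it, then the intrinsics apply), "cam_to_world" (4x4, takes a point from camera to world coordinates); the wrist camera has in their place "T_tool_cam" (4x4, takes a point from camera to tool coordinates, whose origin is the TCP and whose axes are the flange's). Camera axes: x right, y down, z forward; pixel columns grow to the right and rows downward; lengths in mm; the calibration is good to about 2 mm. A picture is of the moment at which its call begins: read the wrist's pose just before it. calibration takes no time and is no camera call.
- robot.job_done(): hands the job in, once; it reports no verdict.
The state is a dict: "time": time; "joints": joint angles; "joint_vel": joint speeds; "tau": joint torques, N m; "tcp_pos": TCP position; "tool_rot": TCP orientation; "wrist_force": force on the tool from outside, world axes, zero at the start; "wrist_torque": the same for the moment, N m; "finger_gap": opening from 0.0 (shut) to 1.0 (fully open).
Only numpy, scipy, OpenCV 4.12 (cv2) and the standard library are available. Lean on these libraries where they do the work, as an engineer would, in place of code of your own. Each camera call takes 0.05 s, during which the arm holds its last target.

## Working session

There is one attempt and no reset: what is moved stays moved. The work goes in short steps, Python scripts to look and compute and a tool call to move; the robot and the scene stay as the last step left them, time stands still between calls to the robot, and variables do not carry over. Pictures are saved under pics/ and viewed, and the job is handed in when it is done.

Besides the shell and the picture viewer there is one more tool, called after "Call:" as name([rows], argument=value, ...), one row to a line, values as JSON. carry_out: Moves the arm, as the interface text tells. Scaled input: -1 to 1 covers 0.75 m each way for a shift and 180 degrees each way for a turn. Its arguments: {"type":"object","properties":{"motion":{"type":"array","items":{"type":"array"}},"newtons":{"type":"number"}},"required":["motion"]}

```bash
ls; mkdir -p pics; python3 - <<'E'
from cell import robot, imaging
import cv2,numpy as np
s=robot.observe();print(s)
for n in("scene","top","wrist"):
    c=imaging.calibration(n);print(n,{k:(np.round(v,4).tolist() if not isinstance(v,str) else v) for k,v in c.items()})
    cv2.imwrite(f"pics/{n}0.png",imaging.snapshot(n)[:,:,::-1])
E
```

```text
pics
{'time': 0.0, 'joints': array([ 1.04339751,  0.43524259,  0.02497724,  1.57411973, -0.01160804,
        1.13398561, -0.07509833]), 'joint_vel': array([-0.001003  ,  0.00040322, -0.00065818, -0.00095789,  0.00070723,
        0.00069811,  0.00082287]), 'tau': array([-2.52163200e-04, -6.67840862e+01,  9.85128209e-01, -3.14462042e+01,
       -6.05644472e-02,  4.28225286e-02,  2.08558299e-04]), 'tcp_pos': array([ 257.31795417, -568.99969519,  225.92408577]), 'tool_rot': array([-3.13998868e+00,  1.40852724e-04,  4.24723285e-01]), 'wrist_force': array([ 0.39605759, -0.13531428,  0.2754115 ]), 'wrist_torque': array([-0.01517139, -0.01336167, -0.04499315]), 'finger_gap': 0.9974165113448844}
scene {'fx': 411.8711, 'fy': 411.8711, 'cx': 256.6136, 'cy': 188.9142, 'k1': -0.0776, 'cam_to_world': [[0.9913, -0.1028, 0.0828, 463.9079], [-0.1318, -0.8006, 0.5845, -550.8666], [0.0062, -0.5903, -0.8072, 947.8466], [0.0, 0.0, 0.0, 1.0]]}
top {'fx': 440.6664, 'fy': 440.6664, 'cx': 257.4906, 'cy': 192.8631, 'k1': -0.1362, 'cam_to_world': [[-0.0305, -0.9856, 0.1663, 355.2913], [-0.9994, 0.0276, -0.0196, 77.153], [0.0147, -0.1668, -0.9859, 1235.8047], [0.0, 0.0, 0.0, 1.0]]}
wrist {'fx': 281.1673, 'fy': 281.1673, 'cx': 257.0535, 'cy': 194.2909, 'k1': -0.0418, 'T_tool_cam': [[0.0008, -0.9621, -0.2726, 72.4965], [1.0, 0.0007, 0.0005, -0.8905], [-0.0003, -0.2726, 0.9621, -157.5124], [0.0, 0.0, 0.0, 1.0]]}
```

View pics/scene0.png

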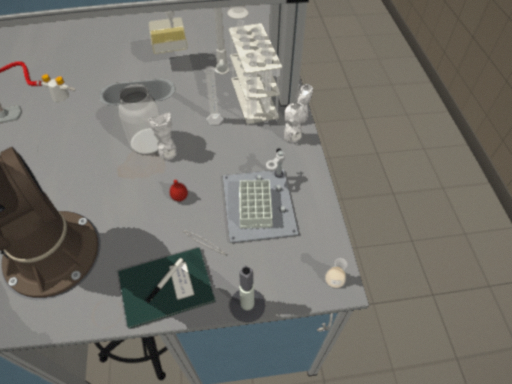

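View pics/top0.png

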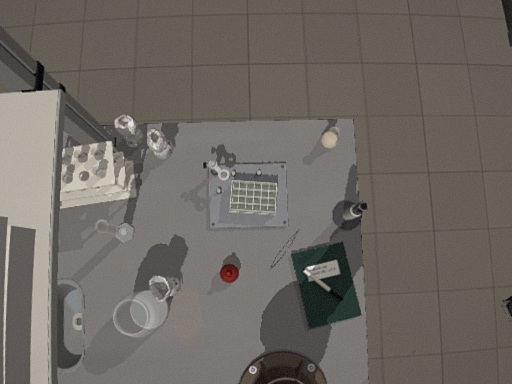

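View pics/wrist0.png

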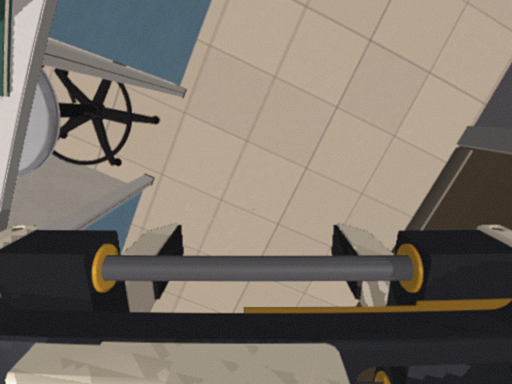

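```bash
cat > h.py <<'E'
import cv2,numpy as np
from scipy.spatial.transform import Rotation as Rn
from cell import robot, imaging
def cam(n,s=None):
    c=imaging.calibration(n)
    if n=="wrist":
        T=np.eye(4);T[:3,:3]=Rn.from_euler('xyz',s['tool_rot']).as_matrix();T[:3,3]=s['tcp_pos']
        M=T@np.array(c['T_tool_cam'])
    else: M=np.array(c['cam_to_world'])
    K=np.array([[c['fx'],0,c['cx']],[0,c['fy'],c['cy']],[0,0,1]]);return K,c['k1'],M
def ray(C,px):
    K,k,M=C
    p=cv2.undistortPoints(np.array(px,float).reshape(-1,1,2),K,np.array([k,0,0,0.]),None,None).reshape(-1,2) 
    d=np.c_[p,np.ones(len(p))]@M[:3,:3].T
    return M[:3,3],d
def onz(C,px,z):
    o,d=ray(C,px);z=np.broadcast_to(z,len(d));return o+d*((z-o[2])/d[:,2])[:,None]
def proj(C,P):
    K,k,M=C
    P=(np.array(P,float).reshape(-1,3)-M[:3,3])@M[:3,:3]
    r=np.zeros(3);return cv2.projectPoints(P,r,r,K,np.array([k,0,0,0.]))[0].reshape(-1,2)
def tri(rays):
    A=np.zeros((3,3));b=np.zeros(3)
    for o,d in rays:
        d=d/np.linalg.norm(d);Q=np.eye(3)-np.outer(d,d);A+=Q;b+=Q@o
    return np.linalg.solve(A,b)
def snap(n,name):
    s=robot.observe();im=imaging.snapshot(n)[:,:,::-1].copy();cv2.imwrite(f"pics/{name}.png",im);return s,im
def crop(im,x0,y0,x1,y1,f,name):
    cv2.imwrite(f"pics/{name}.png",cv2.resize(im[y0:y1,x0:x1],None,fx=f,fy=f,interpolation=cv2.INTER_CUBIC))
E
python3 - <<'E'
from h import *
t=cv2.imread("pics/top0.png");s=cv2.imread("pics/scene0.png")
crop(t,195,140,305,240,7,"t_plate");crop(s,210,140,310,250,5,"s_plate")
a=t[110:320,200:380];b=s[230:330,200:360]
crop(t,280,120,380,230,5,"t_stand");crop(s,220,250,360,330,5,"s_stand")
C=cam("top");S=cam("scene")
print(onz(C,[(209,163),(288,163),(209,229),(288,228)],12).round(0))
print(onz(S,[(223,172),(285,171),(228,241),(297,236)],12).round(0))
for z in(0,79+115): print(z,onz(C,[(345,212),(363,207)],z).round(),onz(S,[(247,305),(247,270)],z).round())
for z in(0,40,85): print(z,onz(C,[(330,140),(229,273),(123,122)],z).round(),onz(S,[(336,277),(179,191),(295,125)],z).round())
E
```

```text
[[652. 188.  12.]
 [646. -37.  12.]
 [464. 191.  12.]
 [460. -29.  12.]]
[[471. 199.  12.]
 [650. 180.  12.]
 [465. -29.  12.]
 [644. -37.  12.]]
0 [[ 501. -195.    0.]
 [ 514. -248.    0.]] [[ 493. -200.    0.]
 [ 504. -110.   -0.]]
194 [[ 479. -152.  194.]
 [ 489. -197.  194.]] [[ 487. -272.  194.]
 [ 496. -200.  194.]]
0 [[ 715. -164.    0.]
 [ 341.  138.    0.]
 [ 788.  444.    0.]] [[ 721. -158.    0.]
 [ 341.  156.    0.]
 [ 718.  373.    0.]]
40 [[ 703. -157.   40.]
 [ 341.  136.   40.]
 [ 774.  432.   40.]] [[ 710. -175.   40.]
 [ 346.  126.   40.]
 [ 707.  334.   40.]]
85 [[ 690. -148.   85.]
 [ 342.  134.   85.]
 [ 758.  419.   85.]] [[ 698. -193.   85.]
 [ 352.   93.   85.]
 [ 695.  290.   85.]]
```

View pics/t_plate.png

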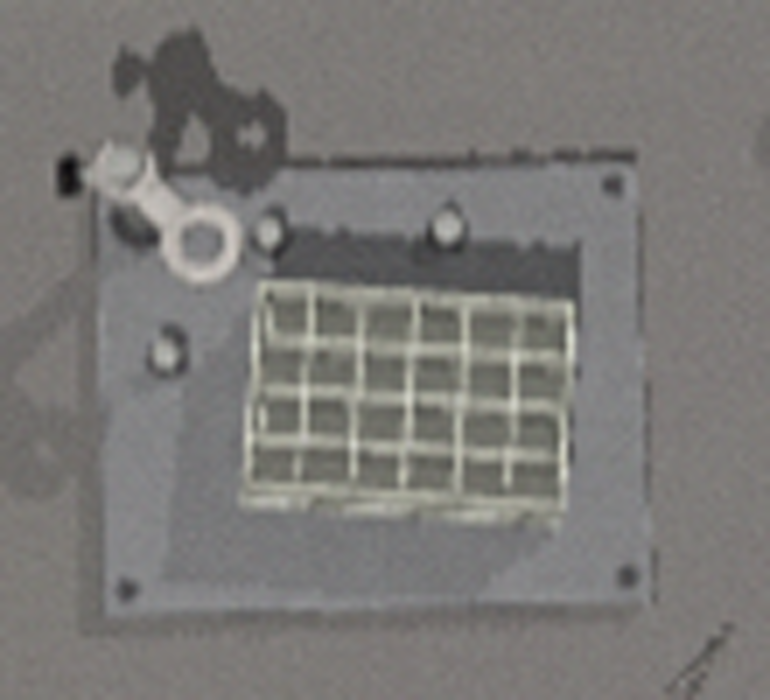

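View pics/s_plate.png

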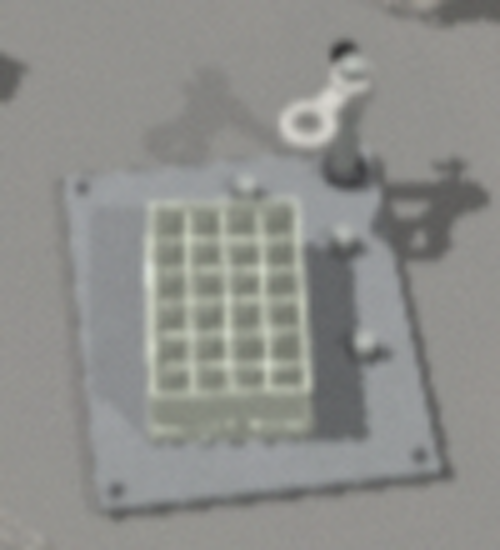

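View pics/s_stand.png

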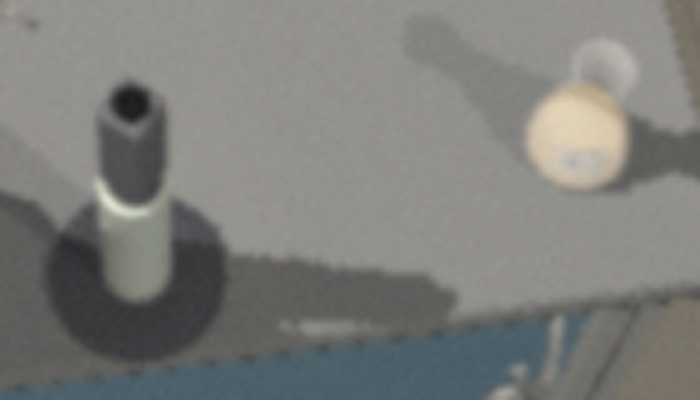

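View pics/t_stand.png

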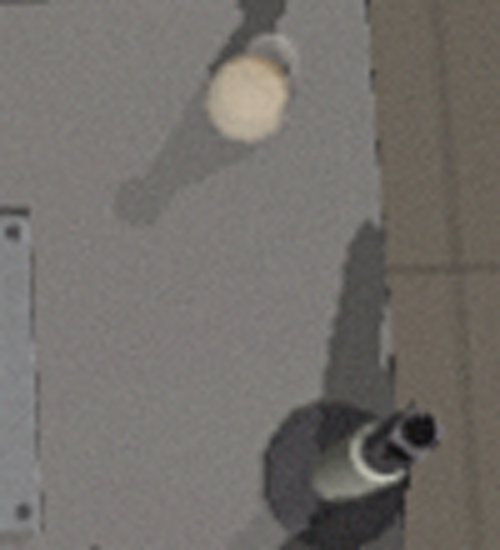

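The plate sits around (556, 78), yaw about −0.03, and the stand around (493, −199) with its handle about 45° round. The red bulb is near (341, 136) and the broth flask near (715, −165). I'm moving the wrist camera over the plate.

Call:
carry_out([
  [[0,0,0],[0,0,0.05],91.8],
  [[0,0,0],[0,0,0.1],91.8],
  [[0,0,0],[0,0,0.15],91.8],
  [[0,0,-0.1353],[0.324,0.8627,0.1],91.8],
  [[0,0,-0.1353],[0.324,0.8627,0.1],91.8],
  [[0,0,-0.1353],[0.324,0.8627,0.1],91.8],
  [[0,0,-0.1353],[0.324,0.8627,0.1],91.8],
  [[0,0,-0.1353],[0.324,0.8627,0.1],91.8],
  [[0,0,-0.1353],[0.324,0.8627,0.1],91.8],
  [[0,0,-0.1353],[0.324,0.8627,0.1],91.8],
  [[0,0,-0.1353],[0.324,0.8627,0.1],91.8],
  [[0,0,-0.1353],[0.324,0.8627,0.1],91.8],
  [[0,0,-0.1353],[0.324,0.8627,0.1],91.8],
  [[0,0,-0.1353],[0.324,0.8627,0.1],91.8],
  [[0,0,-0.1353],[0.324,0.8627,0.1],91.8],
  [[0,0,-0.1353],[0.324,0.8627,0.1],91.8],
  [[0,0,-0.1353],[0.324,0.8627,0.05],91.8],
  [[0,0,-0.1353],[0.324,0.8627,0.0],91.8],
  [[0,0,-0.1353],[0.324,0.8627,-0.035],91.8],
  [[0,0,-0.1353],[0.324,0.8627,-0.035],91.8],
])

```text
time: 1.82
tcp_pos: [495.0, 63.4, 216.7]
tool_rot: [-3.141, -0.002, 0.0]
wrist_force: [0.8, -0.7, -0.3]
finger_gap: 1.002
```

```bash
python3 - <<'E'
from h import *
s,im=snap("wrist","w1");print(s['time'],s['tcp_pos'],s['tool_rot'],s['joint_vel'].round(3),s['wrist_force'])
crop(im,0,0,512,384,1.56,"w1b")
E
```

```text
1.8167 [495.04814122  63.36625046 216.73190106] [-3.14118733e+00 -1.67613855e-03  2.86774976e-04] [-0.623  0.633 -0.113  0.158  0.352 -0.705 -0.932] [ 0.78931247 -0.70715592 -0.27639737]
```

View pics/w1b.png

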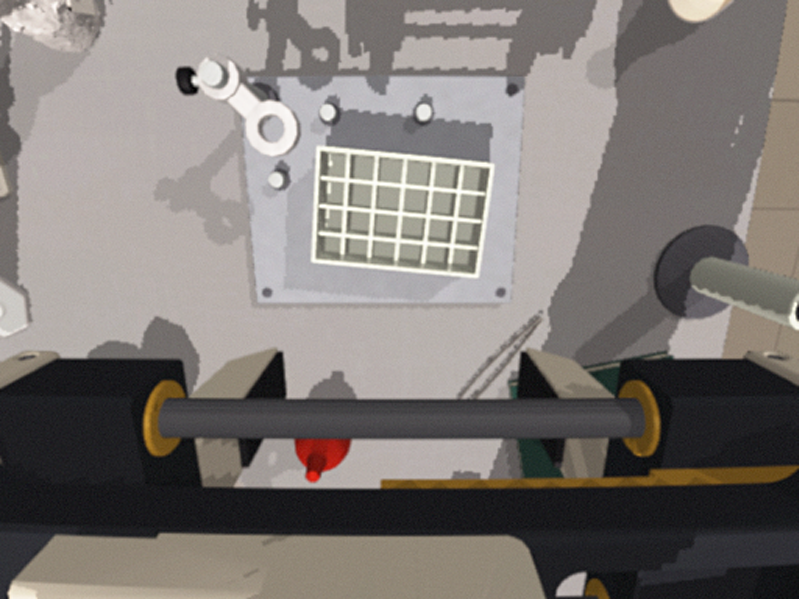

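Call:
carry_out([
  [[0,0,0],[0,0,0],91.8],
  [[0,0,0],[0,0,0],91.8],
  [[0,0,0],[0,0,0],91.8],
])

```text
time: 2.12
tcp_pos: [494.8, 60.4, 218.0]
tool_rot: [3.141, -0.001, -0.002]
wrist_force: [-0.9, 0.3, 0.8]
finger_gap: 1.002
```

```bash
python3 - <<'E'
from h import *
s,im=snap("wrist","w2");print(s['time'],s['tcp_pos'],s['tool_rot'])
np.save("s2.npy",np.r_[s['tcp_pos'],s['tool_rot']])
crop(im,140,35,345,200,3.8,"w2b")
g=cv2.cvtColor(im,cv2.COLOR_BGR2HSV)
for p in [(175,85),(170,105),(200,58),(215,105),(230,130),(210,90)]: print(p,im[p[1],p[0]],g[p[1],p[0]])
E
```

```text
2.1167 [494.76436076  60.38795618 217.9766654 ] [ 3.14107625e+00 -6.75655497e-04 -1.53592779e-03]
(175, 85) [194 190 192] [135   5 194]
(170, 105) [195 188 192] [137   9 195]
(200, 58) [195 189 191] [130   8 195]
(215, 105) [150 165 165] [ 30  23 165]
(230, 130) [143 158 159] [ 28  26 159]
(210, 90) [124 120 124] [150   8 124]
```

View pics/w2b.png

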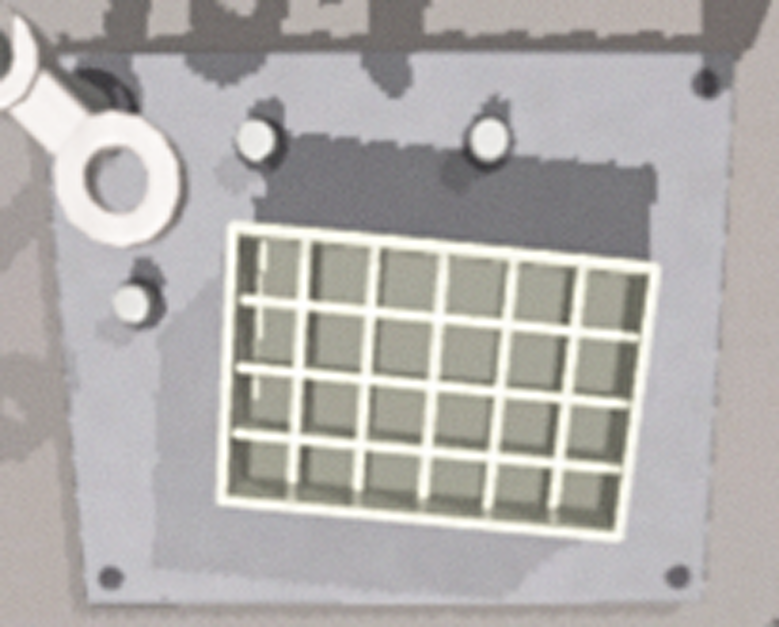

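```bash
cat > meas.py <<'E'
from h import *
def fitplate(C,pins,eye,label):
    # pins px -> z25 ; eye px -> z97
    W=onz(C,pins,25)[:,:2]; L=np.array([[62,40],[62,-32],[13,82.]])
    e=onz(C,[eye],97)[0,:2]
    P=np.vstack([W,e]);Q=np.vstack([L,[42.9,62.7]])
    for PP,QQ,n in((W,L,'pins'),(P,Q,'pins+eye')):
        a=PP-PP.mean(0);b=QQ-QQ.mean(0)
        yaw=np.arctan2((b[:,0]*a[:,1]-b[:,1]*a[:,0]).sum(),(b*a).sum())
        R=np.array([[np.cos(yaw),-np.sin(yaw)],[np.sin(yaw),np.cos(yaw)]])
        t=PP.mean(0)-R@QQ.mean(0)
        print(label,n,'yaw',yaw.round(4),'t',t.round(2),'res',(PP-QQ@R.T-t).round(2).tolist(),'mouth',(R@[42.9,62.7]+t).round(2))
    print('eye meas',e.round(2))
    return yaw,t
E
python3 - <<'E'
from meas import *
im=cv2.imread("pics/w2.png");v=np.load("s2.npy");C=cam("wrist",dict(tcp_pos=v[:3],tool_rot=v[3:]))
f=lambda x,y:((x+.5)/3.8-.5+140,(y+.5)/3.8-.5+35)
V=im.astype(int)
sat=V.max(2)-V.min(2)
pins=[]
for x,y in[(257,141),(488,140),(131,304)]:
    a,b=map(int,f(x,y));w=cv2.cvtColor(im,cv2.COLOR_BGR2GRAY)[b-7:b+8,a-7:a+8].astype(float)
    m=((w>212)).astype(np.uint8);n,l,st,ce=cv2.connectedComponentsWithStats(m)
    k=l[7,7];pins.append((ce[k][0]+a-7,ce[k][1]+b-7));print(st[k],w.max(),np.round(pins[-1],2))
g=cv2.cvtColor(im,cv2.COLOR_BGR2GRAY)
# eye: hole & outer
a,b=map(int,f(119,178))
w=g[b-20:b+21,a-20:a+21]
print(w[20].tolist());print(w[:,20].tolist())
m=(w>215).astype(np.uint8)
cs,h=cv2.findContours(m,cv2.RETR_CCOMP,cv2.CHAIN_APPROX_NONE)
for c in cs:
    if len(c)>15: print(len(c),np.array(cv2.fitEllipse(c)[0])+[a-20,b-20],cv2.fitEllipse(c)[1])
eye=f(119,178)
fitplate(C,pins,eye,'wrist')
B=onz(C,[f(*p) for p in[(230,223),(661,264),(618,540),(217,503)]],56)
print(B.round(1));d=[np.linalg.norm(B[i]-B[(i+1)%4]) for i in range(4)];print(d,B.mean(0))
E
```

```text
[ 3  3  9 10 66] 241.0 [206.73  71.27]
[ 4  3  8  9 61] 238.0 [268.46  71.07]
[ 3  4  9  8 56] 243.0 [173.86 114.59]
[159, 153, 142, 171, 211, 239, 242, 241, 242, 243, 242, 226, 151, 102, 112, 140, 176, 188, 189, 187, 185, 188, 188, 188, 188, 188, 188, 186, 196, 229, 243, 245, 243, 243, 245, 247, 221, 150, 122, 158, 186]
[78, 79, 107, 194, 244, 245, 244, 243, 243, 246, 249, 238, 188, 137, 122, 160, 175, 180, 183, 188, 185, 187, 186, 188, 184, 187, 185, 190, 186, 185, 215, 242, 246, 242, 244, 246, 248, 244, 223, 189, 186]
110 [168.14411545  79.65635872] (29.799091339111328, 43.5222282409668)
54 [169.95893669  81.68429565] (18.232479095458984, 19.841299057006836)
wrist pins yaw -0.0017 t [554.63  79.12] res [[-0.15, -0.03], [-0.02, 0.2], [0.17, -0.17]] mouth [597.63 141.75]
wrist pins+eye yaw -0.0017 t [554.65  78.92] res [[-0.17, 0.17], [-0.04, 0.41], [0.15, 0.03], [0.06, -0.62]] mouth [597.65 141.54]
eye meas [597.71 140.93]
[[589.9 121.9  56. ]
 [578.6  -1.   56. ]
 [497.8   8.   56. ]
 [509.3 130.   56. ]]
[np.float64(123.46326928299703), np.float64(81.36489927166942), np.float64(122.55056975327088), np.float64(80.95878600692343)] [543.90518888  64.73905342  56.        ]
```

The wrist view puts the plate centre at (554.6, 79.0), yaw −0.002, and the pins fit within 0.2 mm. The block is at (543.9, 64.7), yaw about −0.095, against a home of (567.9, 91.1). I'll push +x with two spread fingertips first to square the block.

Call:
carry_out([
  [[0,0,0],[-0.0464,0.0195,-0.05],60],
  [[0,0,0],[-0.0464,0.0195,-0.1],60],
  [[0,0,0],[-0.0464,0.0195,-0.157],60],
  [[0,0,0],[-0.0464,0.0195,-0.2],60],
  [[0,0,0],[-0.0464,0.0195,-0.237],60],
  [[0,0,0],[-0.0464,0.0195,-0.237],60],
  [[0,0,0],[-0.0464,0.0195,-0.237],60],
  [[0,0,0],[-0.0464,0.0195,-0.237],60],
])

```text
time: 2.83
tcp_pos: [461.2, 75.8, 41.5]
tool_rot: [-3.141, -0.003, -0.001]
wrist_force: [0.1, -0.2, 0.8]
finger_gap: 0.653
```

Call:
carry_out([
  [[0,0,0],[0,0,-0.0147],60],
  [[0,0,0],[0,0,-0.0267],60],
  [[0,0,0],[0,0,-0.0267],60],
  [[0,0,0],[0.01,0,-0.0267],60],
  [[0,0,0],[0.02,0,-0.0267],60],
  [[0,0,0],[0.03,0,-0.0267],60],
  [[0,0,0],[0.03,0,-0.0267],60],
])

```text
time: 3.42
tcp_pos: [485.0, 76.2, 20.3]
tool_rot: [-3.141, -0.003, -0.001]
wrist_force: [0.5, 0.1, 0.1]
finger_gap: 0.653
```

```bash
python3 - <<'E'
from h import *
s,im=snap("wrist","w3");print(s['time'],s['tcp_pos'],s['tool_rot'],s['wrist_force'],s['finger_gap'])
crop(im,0,0,512,384,1.56,"w3b")
s,im=snap("wrist","w3_");print(s['tcp_pos'],s['wrist_force'])
E
```

```text
3.4167 [485.03310668  76.1747481   20.30088743] [-3.14088163e+00 -2.83692678e-03 -1.29315931e-03] [0.54467702 0.10662685 0.14101774] 0.6532947072366286
[483.756438    76.12270081  19.97635132] [-0.38805083 -0.17412385 -0.26232113]
```

View pics/w3b.png

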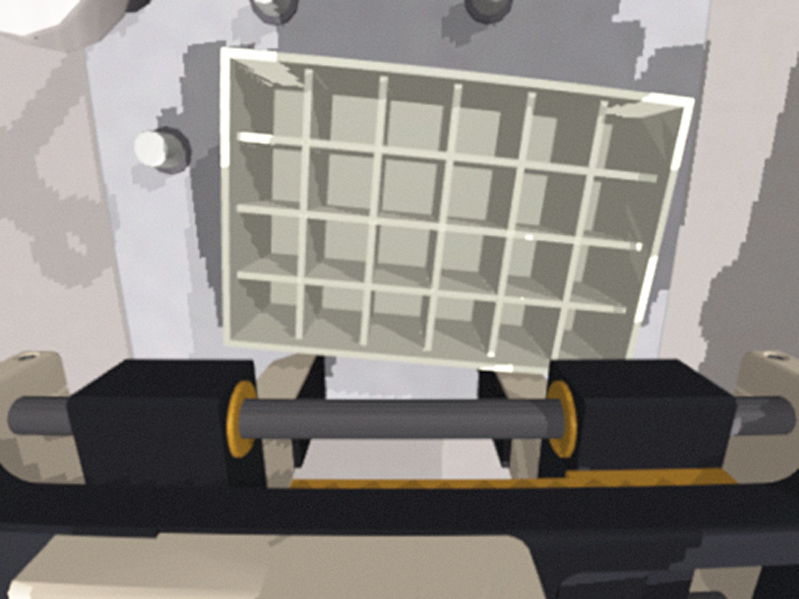

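Call:
carry_out([
  [[0,0,0],[0.004,0,0],60],
  [[0,0,0],[0.008,0,0],60],
  [[0,0,0],[0.012,0,0],60],
  [[0,0,0],[0.016,0,0],60],
  [[0,0,0],[0.02,0,0],60],
  [[0,0,0],[0.024,0,0],60],
  [[0,0,0],[0.028,0,0],60],
  [[0,0,0],[0.032,0,0],60],
  [[0,0,0],[0.032,0,0],60],
])

```text
time: 4.27
tcp_pos: [507.2, 76.1, 19.6]
tool_rot: [-3.141, -0.001, -0.0]
wrist_force: [-0.0, -0.5, -0.1]
finger_gap: 0.652
```

```bash
python3 - <<'E'
from h import *
s,im=snap("wrist","w4");print(s['time'],s['tcp_pos'],s['tool_rot'],s['wrist_force'],s['finger_gap'])
crop(im,0,0,512,384,1.56,"w4b")
E
```

```text
4.2667 [507.2314823   76.14614467  19.63951515] [-3.14122809e+00 -1.05864137e-03 -4.87158127e-04] [-0.02395035 -0.48084127 -0.10801856] 0.6524896744361801
```

View pics/w4b.png

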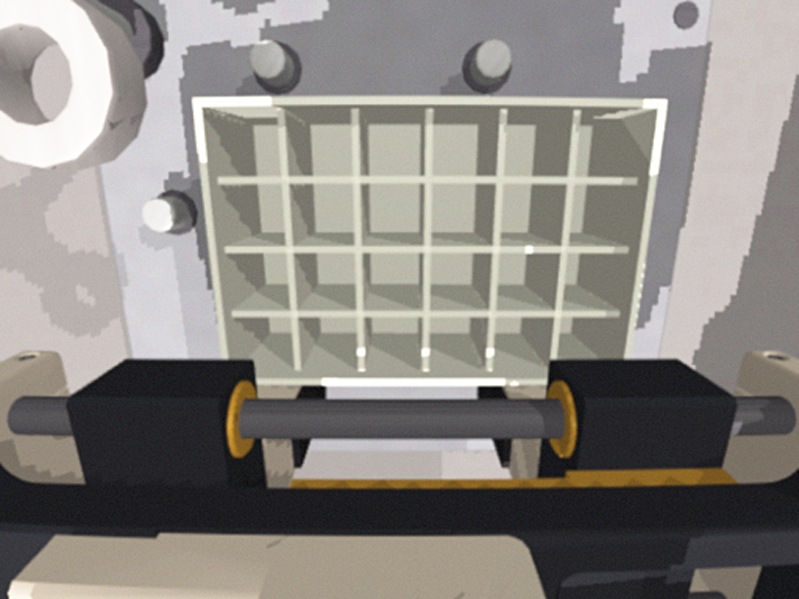

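```bash
python3 - <<'E'
from h import *
s=robot.observe();C=cam("wrist",s)
f=lambda x,y:((x+.5)/1.56-.5,(y+.5)/1.56-.5)
print(onz(C,[f(194,99),f(667,100)],56).round(1))
E
```

```text
[[599.7 130.2  56. ]
 [599.9   7.6  56. ]]
```

Call:
carry_out([
  [[0,0,0],[-0.02,0,0],60],
  [[0,0,0],[-0.02,0,0.04],40],
  [[0,0,0],[-0.02,0,0.08],0],
  [[0,0,0],[-0.02,0,0.08],0],
  [[0,0,0],[0.0747,-0.1347,0.08],0],
  [[0,0,0],[0.0747,-0.1347,0.08],0],
  [[0,0,0],[0.0747,-0.1347,0.08],0],
  [[0,0,0],[0.0747,-0.1347,0.08],0],
  [[0,0,0],[0.0747,-0.1347,0.08],0],
  [[0,0,0],[0.0747,-0.1347,0.04],0],
  [[0,0,0],[0.0747,-0.1347,0.0],0],
  [[0,0,0],[0.0747,-0.1347,0.0],0],
  [[0,0,0],[0.0747,-0.1347,0.0],0],
])

```text
time: 5.4
tcp_pos: [560.6, -23.8, 18.7]
tool_rot: [-3.141, 0.003, 0.001]
wrist_force: [-0.6, 0.4, 1.5]
finger_gap: 0.004
```

```bash
python3 - <<'E'
from h import *
s,im=snap("wrist","w5");print(s['time'],s['tcp_pos'],s['tool_rot'],s['wrist_force'],s['finger_gap'])
crop(im,0,0,512,384,1.56,"w5b")
E
```

```text
5.4 [560.60455694 -23.78838494  18.7395282 ] [-3.14111261e+00  3.45046034e-03  1.45086071e-03] [-0.56679152  0.39390626  1.54796764] 0.003698694533876248
```

View pics/w5b.png

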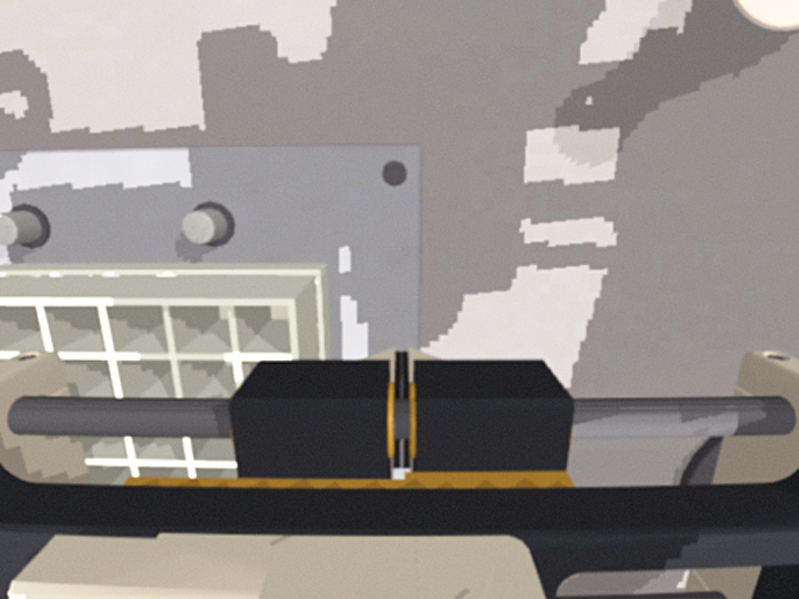

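Call:
carry_out([
  [[0,0,0],[0,0.006,0],0],
  [[0,0,0],[0,0.012,0],0],
  [[0,0,0],[0,0.018,0],0],
  [[0,0,0],[0,0.024,0],0],
  [[0,0,0],[0,0.029,0],0],
  [[0,0,0],[0,0.034,0],0],
  [[0,0,0],[0,0.034,0],0],
])

```text
time: 6.03
tcp_pos: [562.5, 1.4, 19.9]
tool_rot: [-3.141, -0.001, 0.0]
wrist_force: [0.4, -0.2, -0.2]
finger_gap: 0.005
```

```bash
python3 - <<'E'
from h import *
s,im=snap("wrist","w6");print(s['time'],s['tcp_pos'],s['tool_rot'],s['wrist_force'],s['finger_gap'])
crop(im,0,0,512,384,1.56,"w6b")
E
```

```text
6.0333 [562.49858193   1.39978602  19.94368503] [-3.14135129e+00 -6.84430762e-04  4.39227183e-04] [ 0.43582428 -0.16767545 -0.24242701] 0.004992500606839027
```

View pics/w6b.png

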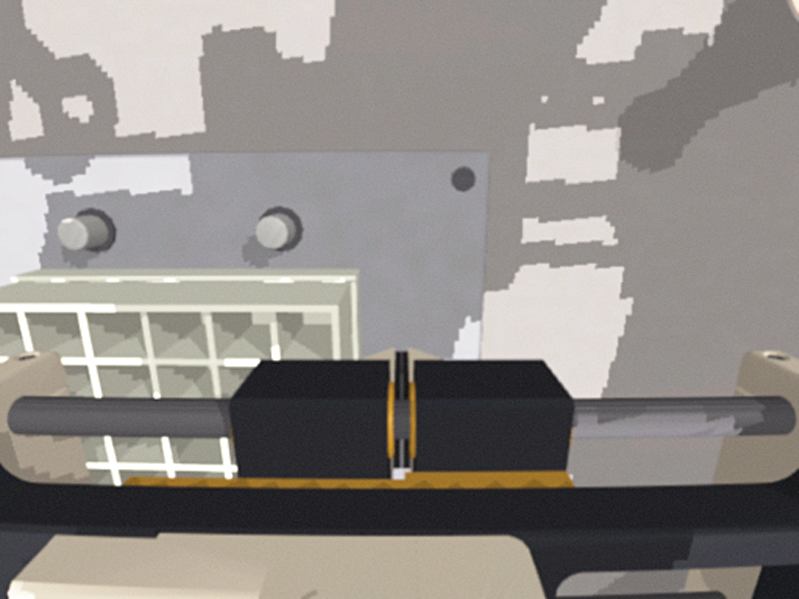

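Call:
carry_out([
  [[0,0,0],[0,0.003,0],0],
  [[0,0,0],[0,0.006,0],0],
  [[0,0,0],[0,0.008,0],0],
  [[0,0,0],[0,0.009,0],0],
  [[0,0,0],[0,0.009,0],0],
])

```text
time: 6.5
tcp_pos: [562.2, 7.5, 19.5]
tool_rot: [-3.141, 0.0, -0.0]
wrist_force: [0.4, -1.4, 2.1]
finger_gap: 0.004
```

Call:
carry_out([
  [[0,0,0],[0,0.001,0],0],
  [[0,0,0],[0,0.002,0],0],
  [[0,0,0],[0,0.003,0],0],
  [[0,0,0],[0,0.003,0],0],
])

```text
time: 6.83
tcp_pos: [562.2, 9.8, 19.6]
tool_rot: [-3.141, 0.0, -0.0]
wrist_force: [0.5, -2.0, 1.3]
finger_gap: 0.007
```

```bash
python3 - <<'E'
from h import *
s,im=snap("scene","s7");print(s['time'],s['tcp_pos'],s['tool_rot'],s['wrist_force'],s['finger_gap'])
crop(im,190,130,330,260,5,"s7b")
s,im=snap("wrist","w7");crop(im,0,0,512,384,1.56,"w7b")
E
```

```text
6.8333 [562.16513178   9.76682886  19.55818419] [-3.14144965e+00  8.73889038e-05 -1.36533994e-04] [ 0.51389023 -2.02930232  1.31271018] 0.00714865561614876
```

View pics/s7b.png

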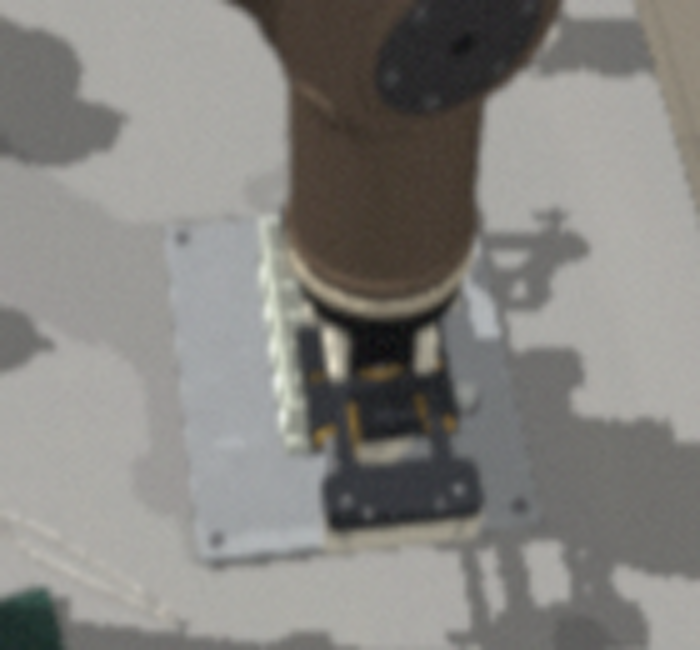

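View pics/w7b.png

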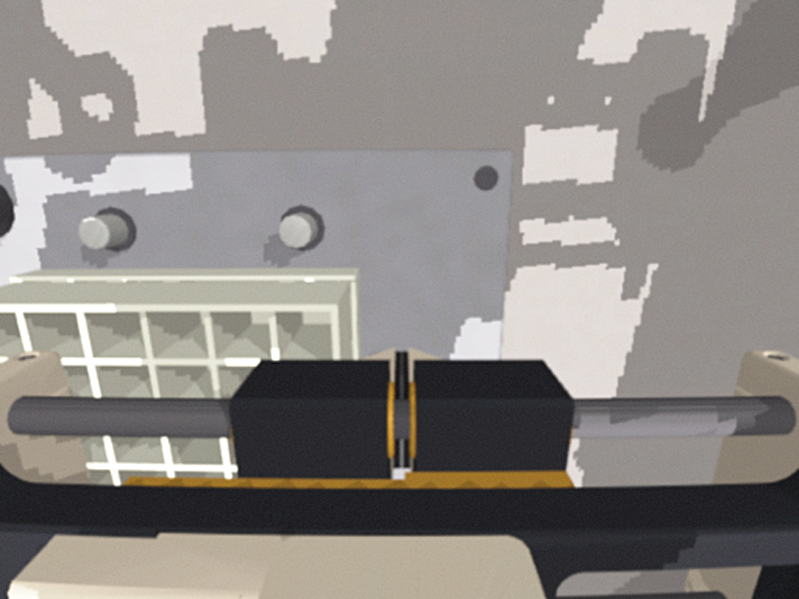

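```bash
python3 - <<'E'
from h import *
s=robot.observe();C=cam("wrist",s)
f=lambda x,y:((x+.5)/1.56-.5,(y+.5)/1.56-.5)
print(s['tcp_pos'],onz(C,[f(358,270),f(42,270)],26).round(1),onz(C,[f(337,308),f(20,307)],56).round(1),onz(C,[f(94,234),f(295,231)],25).round(1))
E
```

```text
[562.16169504   9.76632649  19.54580632] [[603.7  25.3  26. ]
 [604.  139.8  26. ]] [[598.7  28.7  56. ]
 [598.9 123.6  56. ]] [[616.6 118.4  25. ]
 [617.3  46.9  25. ]]
```

Call:
carry_out([
  [[0,0,0],[0,0.001,0],0],
  [[0,0,0],[0,0.002,0],0],
  [[0,0,0],[0,0.003,0],0],
  [[0,0,0],[0,0.004,0],0],
  [[0,0,0],[0,0.004,0],0],
])

```text
time: 7.35
tcp_pos: [562.1, 11.0, 19.6]
tool_rot: [3.14, 0.0, -0.002]
wrist_force: [-0.4, -7.2, 2.2]
finger_gap: 0.007
```

Call:
carry_out([
  [[0,0,0],[0,-0.01,0],0],
  [[0,0,0],[0,-0.02,0],0],
  [[0,0,0],[0,-0.02,0.04],0],
  [[0,0,0],[0,-0.02,0.08],30],
  [[0,0,0],[-0.096,0.1047,0.08],60],
  [[0,0,0],[-0.096,0.1047,0.08],60],
  [[0,0,0],[-0.096,0.1047,0.08],60],
  [[0,0,0],[-0.096,0.1047,0.08],60],
  [[0,0,0],[-0.096,0.1047,0.08],60],
  [[0,0,0],[-0.096,0.1047,0.04],60],
  [[0,0,0],[-0.096,0.1047,0],60],
  [[0,0,0],[-0.096,0.1047,0],60],
  [[0,0,0],[-0.09,0.1047,0],60],
  [[0,0,0],[-0.08,0.1047,0],60],
  [[0,0,0],[-0.075,0.1047,0],60],
  [[0,0,0],[-0.07,0.1047,0],60],
  [[0,0,0],[-0.066,0.1047,0],60],
  [[0,0,0],[-0.066,0.1047,0],60],
])

```text
time: 8.85
tcp_pos: [513.7, 91.0, 20.3]
tool_rot: [-3.141, -0.001, -0.001]
wrist_force: [-0.9, -0.0, -0.1]
finger_gap: 0.653
```

Call:
carry_out([
  [[0,0,0],[0.001,0,0],60],
  [[0,0,0],[0.002,0,0],60],
  [[0,0,0],[0.003,0,0],60],
  [[0,0,0],[0.004,0,0],60],
  [[0,0,0],[0.005,0,0],60],
  [[0,0,0],[0.005,0,0],60],
])

```text
time: 9.35
tcp_pos: [515.9, 91.0, 19.5]
tool_rot: [3.141, 0.001, -0.0]
wrist_force: [-4.5, -0.4, 3.9]
finger_gap: 0.65
```

Call:
carry_out([
  [[0,0,0],[0.001,0,0],60],
  [[0,0,0],[0.002,0,0],60],
  [[0,0,0],[0.002,0,0],60],
])

```text
time: 9.6
tcp_pos: [516.0, 91.0, 19.3]
tool_rot: [3.141, 0.003, 0.0]
wrist_force: [-9.0, -0.4, 8.1]
finger_gap: 0.655
```

```bash
python3 - <<'E'
from h import *
s,im=snap("wrist","w8");print(s['time'],s['tcp_pos'],s['tool_rot'],s['wrist_force'])
crop(im,0,0,512,384,1.56,"w8b")
E
```

```text
9.6 [515.97480514  90.99932466  19.29684978] [3.14076492e+00 3.43576278e-03 2.60188254e-04] [-9.03243666 -0.39385601  8.06612781]
```

View pics/w8b.png

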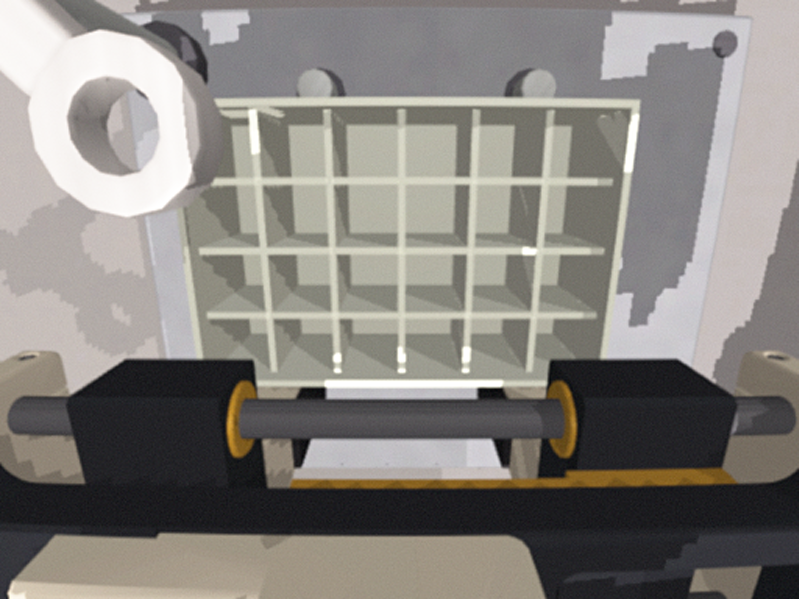

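Call:
carry_out([
  [[0,0,0],[-0.01,0,0],60],
  [[0,0,0],[-0.03,0,0],60],
  [[0,0,0],[-0.03,0,0.04],40],
  [[0,0,0],[-0.03,0,0.08],0],
  [[0,0,0],[-0.03,0,0.08],0],
  [[0,0,0],[0.0653,-0.1267,0.08],0],
  [[0,0,0],[0.0653,-0.1267,0.08],0],
  [[0,0,0],[0.0653,-0.1267,0.08],0],
  [[0,0,0],[0.0653,-0.1267,0.08],0],
  [[0,0,0],[0.0653,-0.1267,0.08],0],
  [[0,0,0],[0.0653,-0.1267,0.04],0],
  [[0,0,0],[0.0653,-0.1267,0.0],0],
  [[0,0,0],[0.0653,-0.1267,0.0],0],
  [[0,0,0],[0.0653,-0.12,0.0],0],
  [[0,0,0],[0.0653,-0.114,0.0],0],
  [[0,0,0],[0.0653,-0.11,0.0],0],
  [[0,0,0],[0.0653,-0.108,0.0],0],
  [[0,0,0],[0.0653,-0.108,0.0],0],
])

```text
time: 11.15
tcp_pos: [567.9, 10.7, 21.0]
tool_rot: [-3.142, -0.002, 0.0]
wrist_force: [-0.1, 0.2, -1.0]
finger_gap: 0.006
```

Call:
carry_out([
  [[0,0,0],[0,0.001,0],0],
  [[0,0,0],[0,0.002,0],0],
  [[0,0,0],[0,0.003,0],0],
  [[0,0,0],[0,0.003,0],0],
])

```text
time: 11.48
tcp_pos: [567.4, 11.0, 20.0]
tool_rot: [3.14, -0.001, -0.002]
wrist_force: [0.5, -5.3, 4.1]
finger_gap: 0.006
```

Call:
carry_out([
  [[0,0,0],[0,-0.01,0],0],
  [[0,0,0],[0,-0.025,0],0],
  [[0,0,0],[0,-0.025,0.05],0],
  [[0,0,0],[0,-0.025,0.1],50],
  [[0,0,0],[0,-0.025,0.15],91.8],
  [[0,0,0],[-0.04,0.02,0.2],91.8],
  [[0,0,0],[-0.0973,0.0893,0.23],91.8],
  [[0,0,0],[-0.0973,0.0893,0.23],91.8],
  [[0,0,0],[-0.0973,0.0893,0.23],91.8],
  [[0,0,0],[-0.0973,0.0893,0.23],91.8],
  [[0,0,0],[-0.0973,0.0893,0.23],91.8],
  [[0,0,0],[-0.0973,0.0893,0.23],91.8],
  [[0,0,0],[-0.0973,0.0893,0.23],91.8],
])

```text
time: 12.57
tcp_pos: [494.3, 77.6, 191.2]
tool_rot: [3.141, 0.001, -0.003]
wrist_force: [-0.3, 0.4, -0.2]
finger_gap: 0.678
```

```bash
python3 - <<'E'
from h import *
s,im=snap("wrist","w9");print(s['time'],s['tcp_pos'],s['tool_rot'],s['joint_vel'].round(3))
np.save("s9.npy",np.r_[s['tcp_pos'],s['tool_rot']])
crop(im,140,20,345,200,3.8,"w9b")
E
```

```text
12.5667 [494.32299165  77.63144949 191.17742742] [ 3.14114396e+00  1.44753903e-03 -2.68732621e-03] [-0.001  0.002 -0.006 -0.    -0.003 -0.    -0.006]
```

View pics/w9b.png

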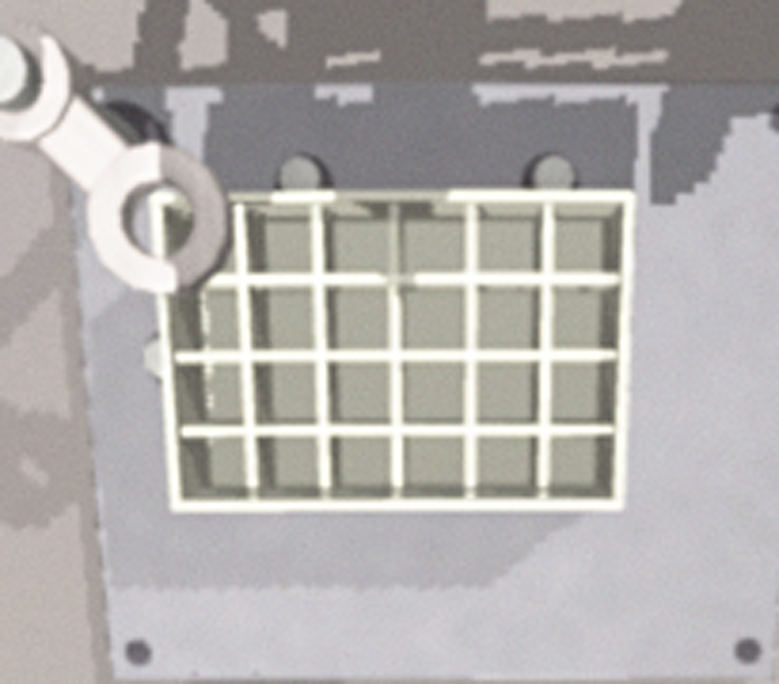

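```bash
python3 - <<'E'
from meas import *
v=np.load("s9.npy");C=cam("wrist",dict(tcp_pos=v[:3],tool_rot=v[3:]))
f=lambda x,y:((x+.5)/3.8-.5+140,(y+.5)/3.8-.5+20)
B=onz(C,[f(*p) for p in[(155,190),(635,190),(624,511),(170,511)]],56)
print(B.round(1),B.mean(0)); print('eye',onz(C,[f(157,214)],97))
# predicted home
t=np.array([554.65,79.0]);y=-.0017;R=np.array([[np.cos(y),-np.sin(y)],[np.sin(y),np.cos(y)]])
for l in[(40.55,61.7),(53.8,73.8),(53.8,-49.6),(-27.3,-49.6),(-27.3,73.8)]: print(l,R@l+t)
# project plate holes/ far pins check of eye top outer circle
a=np.linspace(0,2*np.pi,9)[:-1]
print(((proj(C,np.c_[597.6+16*np.cos(a),141.5+16*np.sin(a),97+0*a])+.5-[140,20])*3.8).round())
E
```

```text
[[609.4 152.   56. ]
 [609.   29.5  56. ]
 [526.9  29.1  56. ]
 [527.2 153.6  56. ]] [568.10980357  91.04327434  56.        ]
eye [[598.44939254 141.52305117  97.        ]]
(40.55, 61.7) [595.30483135 140.63097588]
(53.8, 73.8) [608.5753822 152.7084334]
(53.8, -49.6) [608.3656023   29.30861172]
(-27.3, -49.6) [527.26571949  29.44648165]
(-27.3, 73.8) [527.47549939 152.84630334]
[[153. 141.]
 [103. 164.]
 [ 86. 220.]
 [111. 273.]
 [163. 294.]
 [212. 272.]
 [230. 218.]
 [206. 163.]]
```

Wrist view: the block is square and touching all three pins. Its top centre measures (568.1, 91.0) against a home of (567.9, 91.1), and the eye is over the corner well at about (598, 141.5). Next I'll look at the probe.

Call:
carry_out([
  [[0,0,0],[0,0,0.05],91.8],
  [[0,0,0],[0,0,0.1],91.8],
  [[0,0,0],[-0.072,-0.369,0.185],91.8],
  [[0,0,0],[-0.072,-0.369,0.185],91.8],
  [[0,0,0],[-0.072,-0.369,0.185],91.8],
  [[0,0,0],[-0.072,-0.369,0.185],91.8],
  [[0,0,0],[-0.072,-0.369,0.185],91.8],
  [[0,0,0],[-0.072,-0.369,0.185],91.8],
  [[0,0,0],[-0.072,-0.369,0.185],91.8],
  [[0,0,0],[-0.072,-0.369,0.185],91.8],
  [[0,0,0],[-0.072,-0.369,0.185],91.8],
  [[0,0,0],[-0.072,-0.369,0.185],91.8],
  [[0,0,0],[-0.072,-0.369,0.185],91.8],
  [[0,0,0],[-0.072,-0.369,0.185],91.8],
  [[0,0,0],[-0.072,-0.369,0.185],91.8],
])

```text
time: 13.87
tcp_pos: [440.2, -196.4, 330.6]
tool_rot: [-3.141, 0.0, 0.002]
wrist_force: [0.6, -0.4, -0.8]
finger_gap: 0.998
```

```bash
python3 - <<'E'
from h import *
s,im=snap("wrist","w10");print(s['time'],s['tcp_pos'],s['tool_rot'],s['joint_vel'].round(3))
np.save("s10.npy",np.r_[s['tcp_pos'],s['tool_rot']])
C=cam("wrist",s);p=proj(C,[[493,-199,194]])[0];print(p)
x,y=p.astype(int);x0=max(0,x-70);y0=max(0,y-60);print(x0,y0)
crop(im,x0,y0,x0+140,y0+120,5.5,"w10b");
E
```

```text
13.8667 [ 440.24213518 -196.40958831  330.55961871] [-3.14126271e+00  4.44483636e-04  1.79452331e-03] [ 0.003 -0.002  0.007 -0.002  0.001  0.     0.001]
[260.03859549 134.45499677]
190 74
```

View pics/w10b.png

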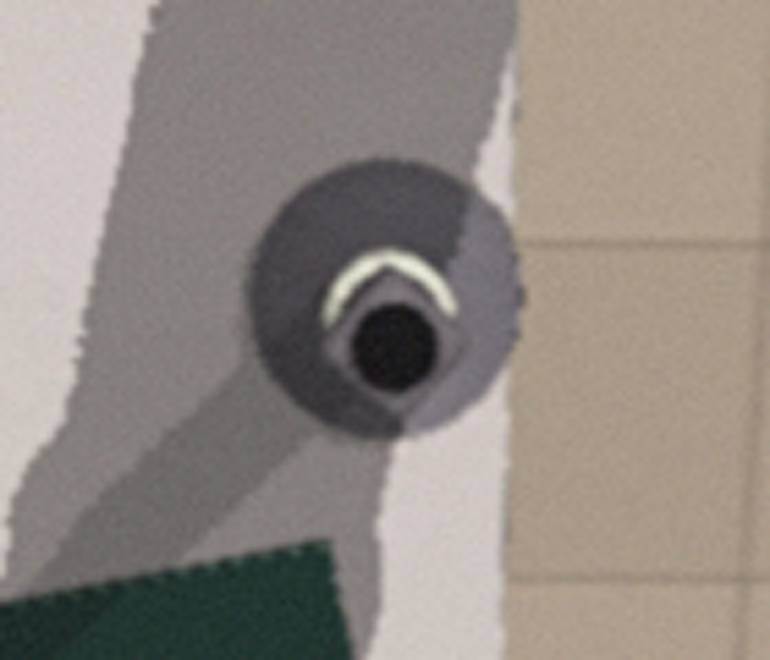

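```bash
python3 - <<'E'
from h import *
im=cv2.imread("pics/w10.png")[110:158,235:290]
im=cv2.resize(im,None,fx=12,fy=12,interpolation=cv2.INTER_CUBIC).astype(float)
im=np.clip((im-20)*2.0,0,255).astype(np.uint8);cv2.imwrite("pics/w10c.png",im)
E
```

```text
(no output)
```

View pics/w10c.png

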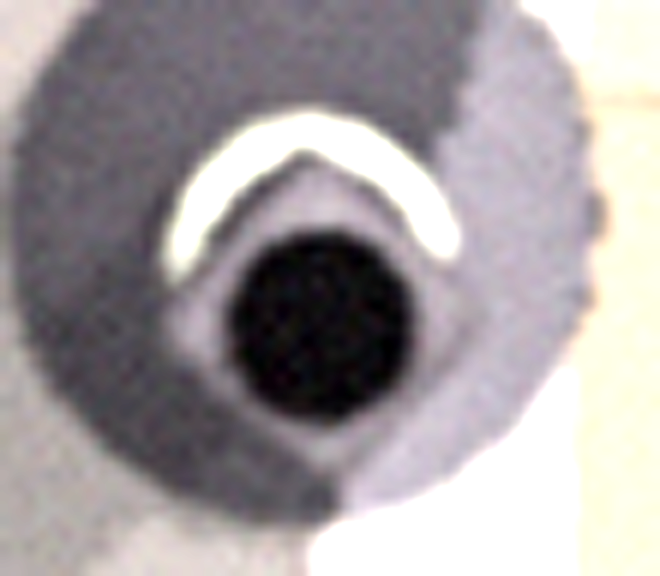

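```bash
python3 - <<'E'
from h import *
s=robot.observe();print(s['joints'].round(3))
C=cam("wrist",s);g=lambda x,y:((x+.5)/12-.5+235,(y+.5)/12-.5+110)
im=cv2.imread("pics/w10.png");gr=cv2.cvtColor(im,cv2.COLOR_BGR2GRAY)[110:158,235:290]
m=(gr<42).astype(np.uint8);n,l,st,ce=cv2.connectedComponentsWithStats(m);k=1+st[1:,4].argmax();print(st[k],ce[k])
print('cap',onz(C,[ce[k]+[235,110]],194),'diamond',onz(C,[g(319,320)],191))
P=onz(C,[g(*p) for p in[(310,165),(165,325),(330,475),(472,315)]],191);print(P.round(1))
d1=P[0]-P[2];d2=P[1]-P[3];print(np.degrees(np.arctan2(d1[1],d1[0])),np.degrees(np.arctan2(d2[1],d2[0]))-90,np.linalg.norm(d1),np.linalg.norm(d2))
E
```

```text
[ 0.52   0.142 -0.241  1.724  0.035  1.281 -1.298]
[ 19  20  15  15 173] [26.26011561 26.89595376]
cap [[ 490.51236135 -200.49759371  194.        ]] diamond [[ 490.99284211 -200.39818218  191.        ]]
[[ 504.1 -199.5  191. ]
 [ 490.5 -187.1  191. ]
 [ 477.6 -201.4  191. ]
 [ 491.5 -213.6  191. ]]
4.094028447689876 1.9839495810648486 26.528900831505087 26.607445134996215
```

Call:
carry_out([
  [[0,0,0.04],[0.0672,-0.0055,0],91.8],
  [[0,0,0.08],[0.0672,-0.0055,0],91.8],
  [[0,0,0.12],[0.0672,-0.0055,0],91.8],
  [[0,0,0.16],[0.0672,-0.0055,-0.04],91.8],
  [[0,0,0.2],[0.0672,-0.0055,-0.08],91.8],
  [[0,0,0.24],[0.0672,-0.0055,-0.12],91.8],
  [[0,0,0.2667],[0.0672,-0.0055,-0.134],91.8],
  [[0,0,0.2667],[0.0672,-0.0055,-0.134],91.8],
  [[0,0,0.2667],[0.0672,-0.0055,-0.134],91.8],
])

```text
time: 14.67
tcp_pos: [490.4, -201.2, 230.3]
tool_rot: [-3.141, 0.0, 0.835]
wrist_force: [0.9, -0.1, 0.9]
finger_gap: 0.998
```

```bash
python3 - <<'E'
from h import *
s,im=snap("wrist","w11");print(s['time'],s['tcp_pos'],s['tool_rot'],s['joint_vel'].round(3),s['joints'].round(2))
C=cam("wrist",s);print(proj(C,[[490.6,-200.5,194]]))
crop(im,0,0,512,384,1.56,"w11b");
E
```

```text
14.6667 [ 490.37766204 -201.24808158  230.29163996] [-3.14065922e+00  6.80091780e-05  8.35191048e-01] [-0.004 -0.023  0.005 -0.034 -0.004  0.006 -0.018] [ 0.57  0.31 -0.36  1.77  0.12  1.08 -0.57]
[[258.09619747 216.97179745]]
```

View pics/w11b.png

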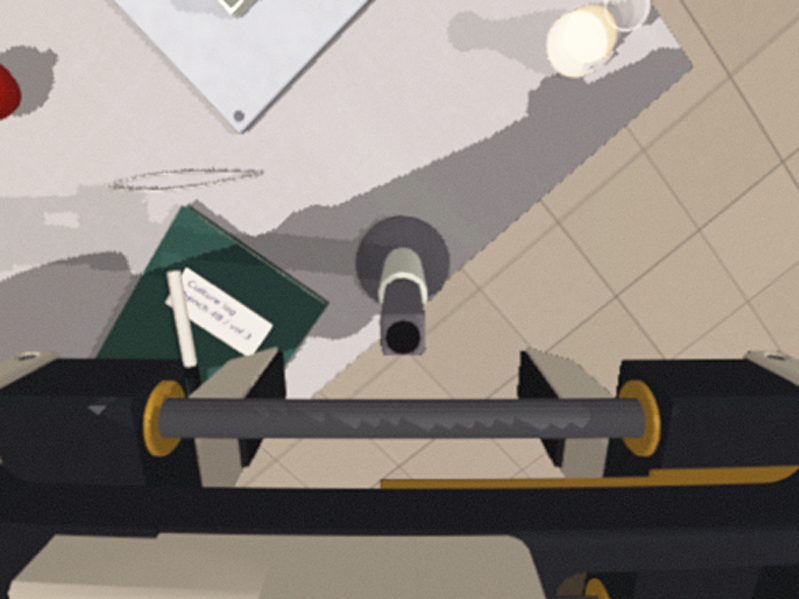

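Call:
carry_out([
  [[0,0,0],[0,0,-0.03],91.8],
  [[0,0,0],[0,0,-0.06],91.8],
  [[0,0,0],[0,0,-0.09],80],
  [[0,0,0],[0,0,-0.12],70],
  [[0,0,0],[0,0,-0.12],60],
  [[0,0,0],[0,0,-0.12],60],
])

```text
time: 15.22
tcp_pos: [490.7, -201.6, 141.1]
tool_rot: [3.142, 0.0, 0.836]
wrist_force: [0.6, 0.3, 0.4]
finger_gap: 0.76
```

Call:
carry_out([
  [[0,0,0],[0,0,0],40],
  [[0,0,0],[0,0,0],28],
  [[0,0,0],[0,0,0],22],
  [[0,0,0],[0,0,0],15],
  [[0,0,0],[0,0,0],10],
  [[0,0,0],[0,0,0],10],
  [[0,0,0],[0,0,0],10],
  [[0,0,0],[0,0,0],10],
], newtons=25)

```text
time: 15.88
tcp_pos: [490.4, -201.7, 140.4]
tool_rot: [3.141, -0.0, 0.837]
wrist_force: [0.1, -0.2, 1.8]
finger_gap: 0.237
```

Call:
carry_out([
  [[0,0,0],[0,0,0.01],10],
  [[0,0,0],[0,0,0.03],10],
  [[0,0,0],[0,0,0.05],10],
  [[0,0,0],[0,0,0.07],10],
  [[0,0,0],[0,0,0.09],10],
  [[0,0,0],[0,0,0.11],10],
  [[0,0,0],[0,0,0.13],10],
  [[0,0,0],[0,0,0.15],10],
  [[0,0,0],[0,0,0.17],10],
  [[0,0,0],[0,0,0.17],10],
  [[0,0,0],[0,0,0.17],10],
])

```text
time: 16.8
tcp_pos: [490.6, -201.7, 268.4]
tool_rot: [3.14, -0.0, 0.838]
wrist_force: [0.1, 0.4, -0.6]
finger_gap: 0.238
```

```bash
python3 - <<'E'
from h import *
s,im=snap("scene","s12");print(s['time'],s['tcp_pos'],s['tool_rot'],s['wrist_force'],s['finger_gap'])
crop(im,180,200,320,330,5,"s12b")
s,im=snap("wrist","w12");crop(im,0,0,512,384,1.56,"w12b")
s,im=snap("top","t12");crop(im,280,140,400,240,5,"t12b")
E
```

```text
16.8 [ 490.63740526 -201.65900591  268.43507427] [ 3.14023547e+00 -4.80318672e-04  8.37545223e-01] [ 0.05406424  0.44251535 -0.62157041] 0.23811772953670285
```

View pics/s12b.png

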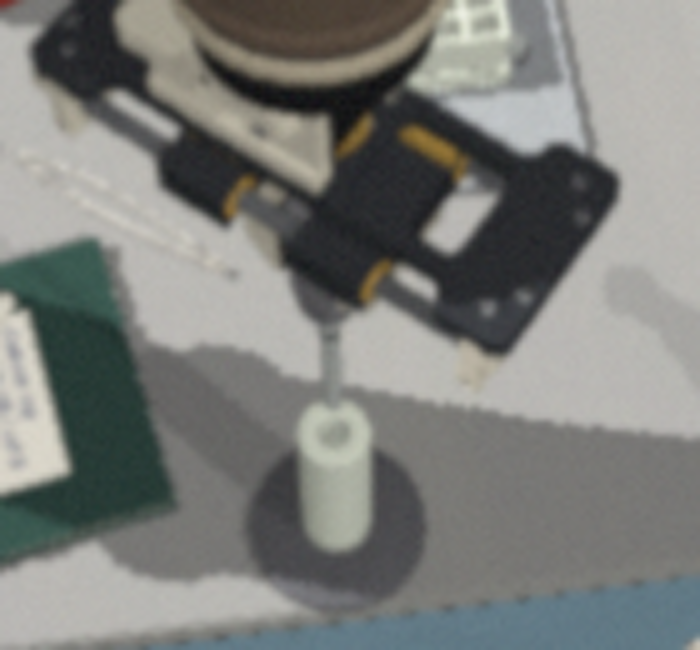

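View pics/w12b.png

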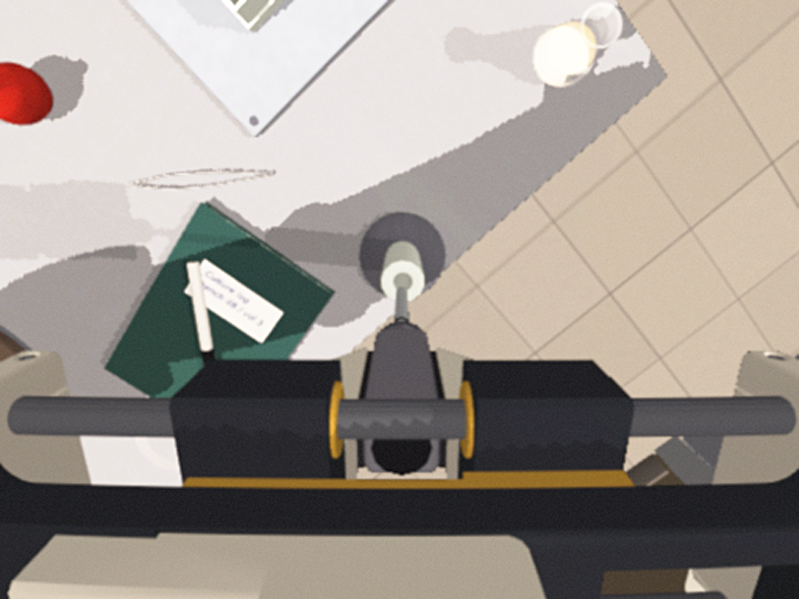

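View pics/t12b.png

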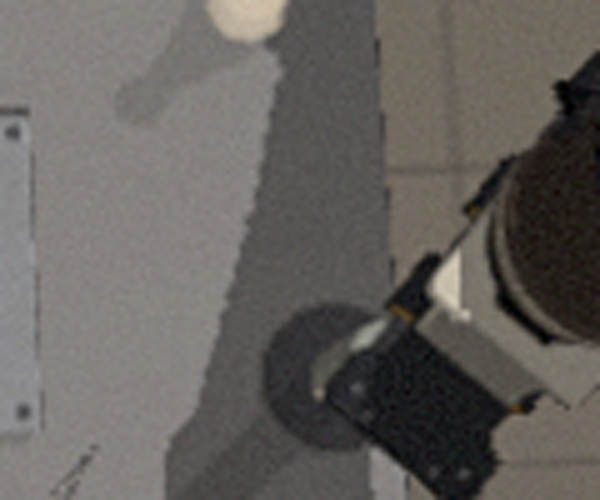

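Call:
carry_out([
  [[0,0,0],[0.0072,0.0229,0],10],
  [[0,0,0],[0.0179,0.0572,0],10],
  [[0,0,0],[0.0286,0.0915,0],10],
  [[0,0,0],[0.0394,0.1258,0],10],
  [[0,0,0],[0.0501,0.1602,0],10],
  [[0,0,0],[0.0609,0.1945,0],10],
  [[0,0,0],[0.0716,0.2288,0],10],
  [[0,0,0],[0.0823,0.2631,0],10],
  [[0,0,0],[0.0931,0.2974,0],10],
  [[0,0,0],[0.1038,0.3318,0],10],
  [[0,0,0],[0.1146,0.3661,0],10],
  [[0,0,0],[0.1253,0.4004,0],10],
  [[0,0,0],[0.1343,0.429,0],10],
  [[0,0,0],[0.1403,0.4484,0],10],
  [[0,0,0],[0.1432,0.4576,0],10],
  [[0,0,0],[0.1432,0.4576,0],10],
  [[0,0,0],[0.1432,0.4576,0],10],
  [[0,0,0],[0.1432,0.4576,0],10],
])

```text
time: 18.45
tcp_pos: [597.8, 139.6, 267.6]
tool_rot: [3.141, 0.001, 0.836]
wrist_force: [-0.3, -0.1, -1.6]
finger_gap: 0.242
```

```bash
python3 - <<'E'
from h import *
s,im=snap("scene","s13");print(s['time'],s['tcp_pos'],s['tool_rot'],s['wrist_force'],s['finger_gap'])
C=cam("scene");p=proj(C,[[598,141.5,97],[598,141.5,143]]);print(p)
x,y=p[0].astype(int);print(x-60,y-60);crop(im,x-60,y-60,x+60,y+60,5,"s13b")
s,im=snap("wrist","w13");np.save("s13.npy",np.r_[s['tcp_pos'],s['tool_rot']]);crop(im,0,0,512,384,1.56,"w13b")
s,im=snap("top","t13");p=proj(cam("top"),[[598,141.5,97]]);print(p);x,y=p[0].astype(int);print(x-60,y-60);crop(im,x-60,y-60,x+60,y+60,5,"t13b")
E
```

```text
18.45 [597.76306546 139.56897809 267.64718758] [3.14093606e+00 1.17484750e-03 8.35537346e-01] [-0.34843682 -0.11682982 -1.58006561] 0.24184671044400016
[[270.19593266 164.30140754]
 [270.77463599 152.96274638]]
210 104
[[223.96377471 174.86024511]]
163 114
```

View pics/s13b.png

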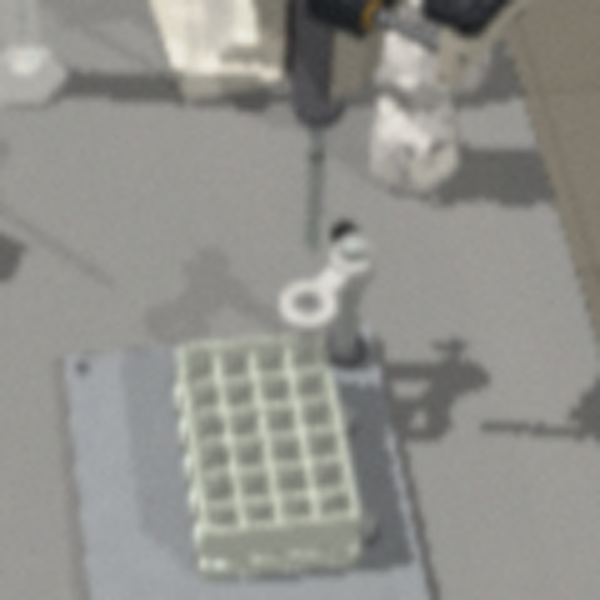

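View pics/w13b.png

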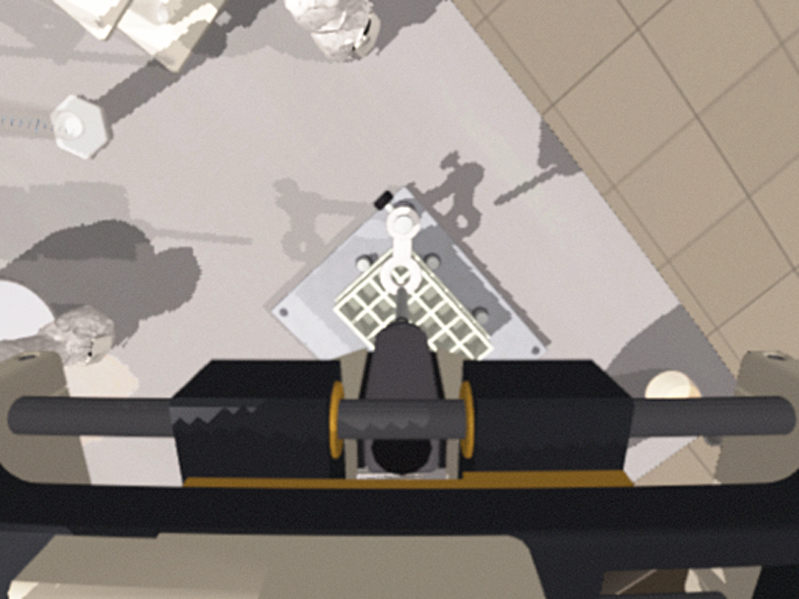

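View pics/t13b.png

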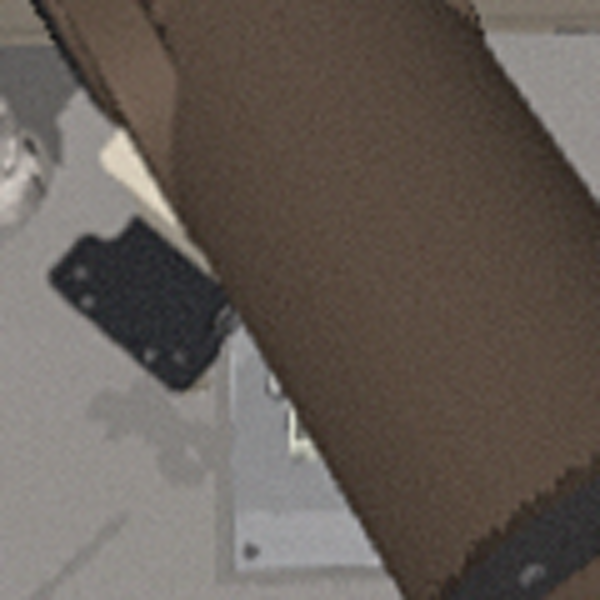

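```bash
python3 - <<'E'
from h import *
im=cv2.imread("pics/w13.png");crop(im,222,140,292,220,9.5,"w13c")
im=cv2.imread("pics/s13.png");crop(im,245,120,295,180,10,"s13c")
E
```

```text
(no output)
```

View pics/w13c.png

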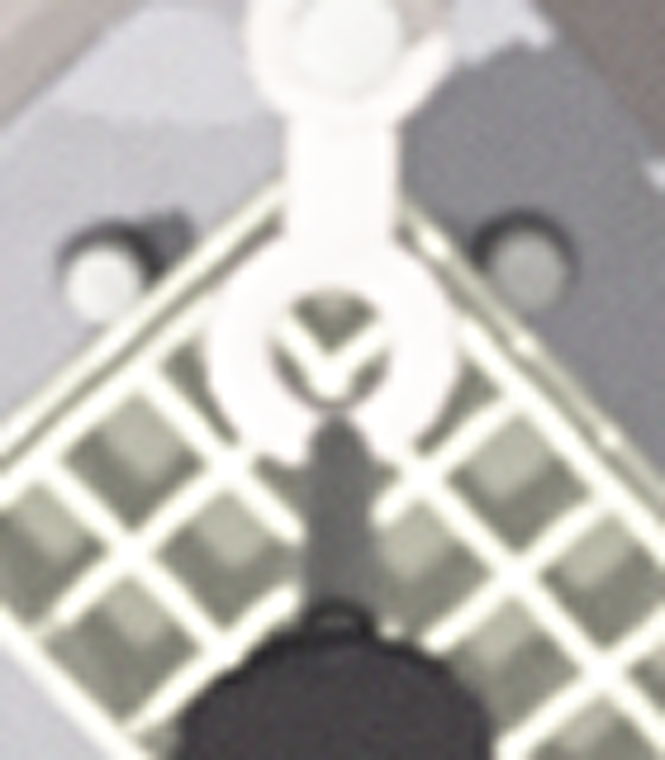

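View pics/s13c.png

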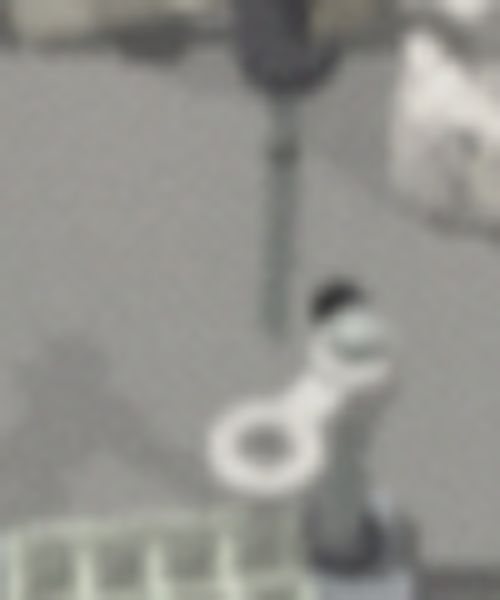

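```bash
python3 - <<'E'
from h import *
v=np.load("s13.npy");S=dict(tcp_pos=v[:3],tool_rot=v[3:]);C=cam("wrist",S)
Rt=Rn.from_euler('xyz',v[3:]).as_matrix()
f=lambda x,y:((x+.5)/9.5-.5+222,(y+.5)/9.5-.5+140)
tipz=v[2]-125.4
print(v)
for n,p,z in[('tip+x edge',(336,414),tipz),('eye top outer',(331,0),97)]:
    if n[0]=='t':
        P=onz(C,[f(*p)],tipz)[0];print(n,P,(Rt.T@(P-v[:3])))
# predicted images: eye circles at (598,141.5) and tip circle for d=0
a=np.radians(np.arange(0,360,45))
def pc(c,r,z):
    q=np.c_[c[0]+r*np.cos(a),c[1]+r*np.sin(a),0*a+z];return ((proj(C,q)+.5-[222,140])*9.5).round().tolist()
print('eye out',pc((598,141.5),16,97));print('bore',pc((598,141.5),8,97))
print('tip',pc(v[:2]+0,4,tipz)); print('ring',pc(v[:2],4,tipz+71)); print('collar',pc(v[:2],12.5,tipz+100))
E
```

```text
[5.97759931e+02 1.39609157e+02 2.67765754e+02 3.14092627e+00
 9.57858799e-04 8.35374876e-01]
tip+x edge [600.03391199 143.78310777 142.36575394] [  4.7409121   -1.19759765 125.39474618]
eye out [[432.0, 269.0], [343.0, 227.0], [250.0, 260.0], [209.0, 347.0], [243.0, 436.0], [330.0, 476.0], [421.0, 445.0], [464.0, 359.0]]
bore [[384.0, 311.0], [340.0, 290.0], [294.0, 307.0], [273.0, 350.0], [289.0, 395.0], [333.0, 415.0], [379.0, 399.0], [400.0, 356.0]]
tip [[374.0, 432.0], [349.0, 420.0], [322.0, 429.0], [310.0, 454.0], [320.0, 479.0], [345.0, 491.0], [371.0, 482.0], [383.0, 457.0]]
ring [[386.0, 637.0], [353.0, 622.0], [318.0, 634.0], [302.0, 665.0], [315.0, 698.0], [348.0, 713.0], [382.0, 701.0], [398.0, 670.0]]
collar [[480.0, 689.0], [361.0, 635.0], [237.0, 677.0], [182.0, 789.0], [227.0, 902.0], [343.0, 953.0], [465.0, 913.0], [522.0, 805.0]]
```

Call:
carry_out([
  [[0,0,0],[0.0005,0.0011,-0.01],10],
  [[0,0,0],[0.0005,0.0011,-0.02],10],
  [[0,0,0],[0.0005,0.0011,-0.03],10],
  [[0,0,0],[0.0005,0.0011,-0.04],10],
  [[0,0,0],[0.0005,0.0011,-0.047],10],
  [[0,0,0],[0.0005,0.0011,-0.047],10],
  [[0,0,0],[0.0005,0.0011,-0.047],10],
  [[0,0,0],[0.0005,0.0011,-0.047],10],
])

```text
time: 19.27
tcp_pos: [598.3, 142.5, 232.8]
tool_rot: [3.141, -0.0, 0.838]
wrist_force: [0.2, -0.1, -1.1]
finger_gap: 0.239
```

```bash
python3 - <<'E'
from h import *
s,im=snap("wrist","w14");v=np.r_[s['tcp_pos'],s['tool_rot']];np.save("s14.npy",v);print(s['time'],v.round(3))
crop(im,222,130,292,210,9.5,"w14c")
C=cam("wrist",s)
a=np.radians(np.arange(0,360,45))
def pc(c,r,z):
    q=np.c_[c[0]+r*np.cos(a),c[1]+r*np.sin(a),0*a+z];return ((proj(C,q)+.5-[222,130])*9.5).round().tolist()
tipz=v[2]-125.4
print('bore',pc((598,141.5),8,97));print('out',pc((598,141.5),16,97));print('tip',pc(v[:2]+0,4,tipz))
s,im=snap("scene","s14");crop(im,245,120,295,180,10,"s14c")
E
```

```text
19.2667 [598.287 142.548 232.786   3.141  -0.      0.838]
bore [[404.0, 491.0], [355.0, 468.0], [304.0, 486.0], [281.0, 534.0], [299.0, 583.0], [347.0, 605.0], [398.0, 588.0], [422.0, 541.0]]
out [[458.0, 445.0], [359.0, 399.0], [256.0, 434.0], [210.0, 530.0], [247.0, 628.0], [344.0, 672.0], [445.0, 638.0], [492.0, 545.0]]
tip [[375.0, 528.0], [349.0, 517.0], [323.0, 526.0], [311.0, 550.0], [320.0, 576.0], [345.0, 587.0], [372.0, 578.0], [384.0, 554.0]]
```

View pics/w14c.png

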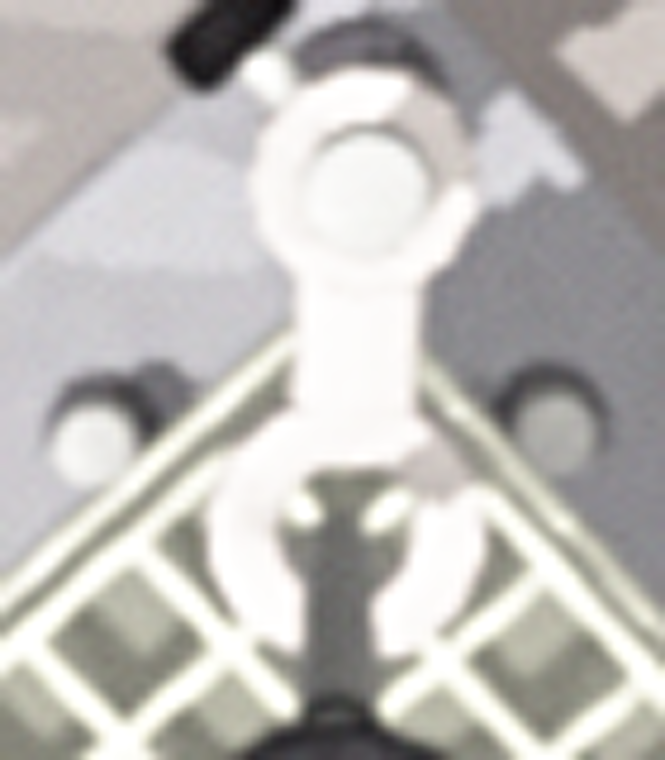

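View pics/s14c.png

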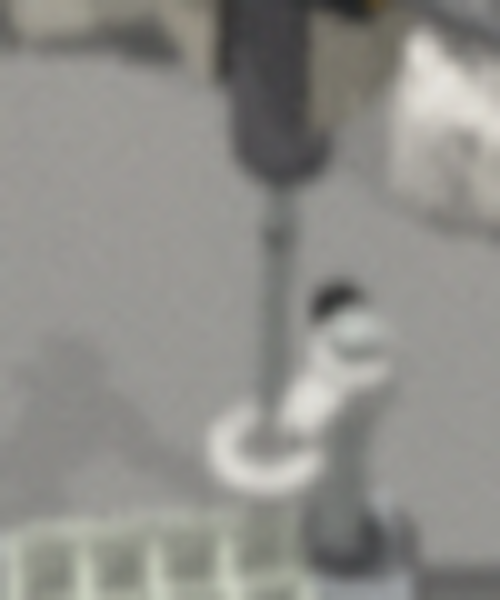

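Call:
carry_out([
  [[0,0,0],[-0.0005,-0.0022,0],10],
  [[0,0,0],[-0.0005,-0.0022,0],10],
  [[0,0,0],[-0.0005,-0.0022,0],10],
  [[0,0,0],[-0.0005,-0.0022,0],10],
  [[0,0,0],[-0.0005,-0.0022,0],10],
])

```text
time: 19.78
tcp_pos: [597.8, 140.7, 232.7]
tool_rot: [3.142, -0.0, 0.837]
wrist_force: [0.6, 0.5, -1.9]
finger_gap: 0.235
```

```bash
cat > v.py <<'E'
from h import *
import sys
n=sys.argv[1]
s,im=snap("wrist","w"+n);v=np.r_[s['tcp_pos'],s['tool_rot']];np.save(f"s{n}.npy",v);print(s['time'],v.round(3),s['wrist_force'].round(1))
C=cam("wrist",s)
K=im[150:210,232:287].astype(float);K=cv2.resize(K,None,fx=12,fy=12,interpolation=cv2.INTER_CUBIC)
cv2.imwrite(f"pics/w{n}c.png",np.clip((K-40)*1.2,0,255))
tipz=v[2]-125.4
q=lambda P:((proj(C,P)+.5-[232,150])*12-.5).round().tolist()
print('TCP axis at z=97, tip, ring',q([[v[0],v[1],97],[v[0],v[1],tipz],[v[0],v[1],tipz+71]]))
a=np.radians(np.arange(0,360,45))+v[5]
c=(598,141.5)
for r,z in((8,97),(16,97)): print('eye',r,q(np.c_[c[0]+r*np.cos(a),c[1]+r*np.sin(a),0*a+z]))
s2,im=snap("scene","s"+n);crop(im,245,120,295,180,10,f"s{n}c")
E
python3 v.py 15
```

```text
19.7833 [597.776 140.711 232.667   3.142  -0.      0.837] [ 0.6  0.5 -1.9]
TCP axis at z=97, tip, ring [[318.0, 428.0], [318.0, 456.0], [322.0, 724.0]]
eye 8 [[314.0, 332.0], [250.0, 358.0], [224.0, 420.0], [251.0, 481.0], [314.0, 506.0], [377.0, 481.0], [403.0, 420.0], [377.0, 358.0]]
eye 16 [[314.0, 244.0], [186.0, 296.0], [135.0, 420.0], [188.0, 541.0], [314.0, 591.0], [439.0, 542.0], [493.0, 420.0], [442.0, 296.0]][ WARN:0@1.346] global loadsave.cpp:1063 imwrite_ Unsupported depth image for selected encoder is fallbacked to CV_8U.
```

View pics/w15c.png

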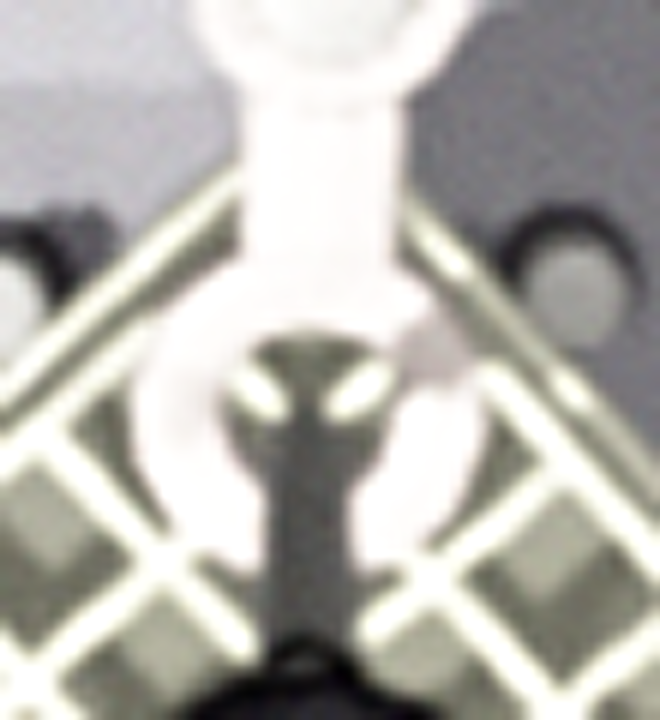

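View pics/s15c.png

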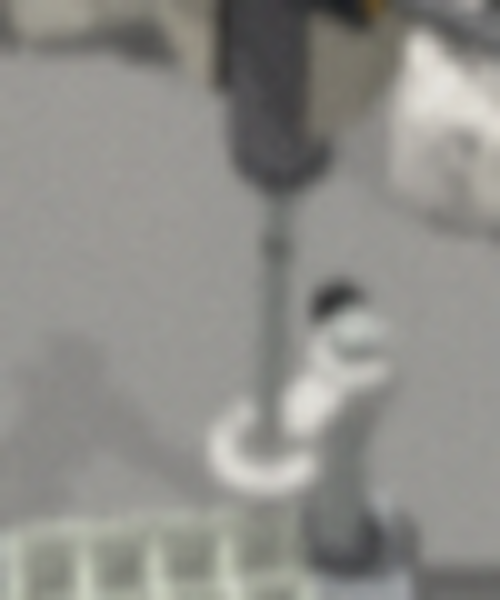

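Call:
carry_out([
  [[0,0,0],[0,0,-0.007],10],
  [[0,0,0],[0,0,-0.014],10],
  [[0,0,0],[0,0,-0.02],10],
  [[0,0,0],[0,0,-0.026],10],
  [[0,0,0],[0,0,-0.026],10],
  [[0,0,0],[0,0,-0.026],10],
  [[0,0,0],[0,0,-0.026],10],
])

```text
time: 20.47
tcp_pos: [597.8, 140.8, 213.2]
tool_rot: [3.142, -0.0, 0.838]
wrist_force: [-0.0, -0.1, -1.0]
finger_gap: 0.235
```

```bash
python3 v.py 16 2>/dev/null
```

```text
20.4667 [597.838 140.807 213.155   3.142  -0.      0.838] [-0.  -0.1 -1. ]
TCP axis at z=97, tip, ring [[319.0, 484.0], [318.0, 456.0], [322.0, 724.0]]
eye 8 [[315.0, 384.0], [247.0, 411.0], [219.0, 477.0], [247.0, 542.0], [314.0, 568.0], [382.0, 542.0], [410.0, 477.0], [383.0, 411.0]]
eye 16 [[315.0, 289.0], [179.0, 345.0], [124.0, 477.0], [181.0, 606.0], [314.0, 658.0], [448.0, 606.0], [505.0, 477.0], [451.0, 345.0]]
```

View pics/w16c.png

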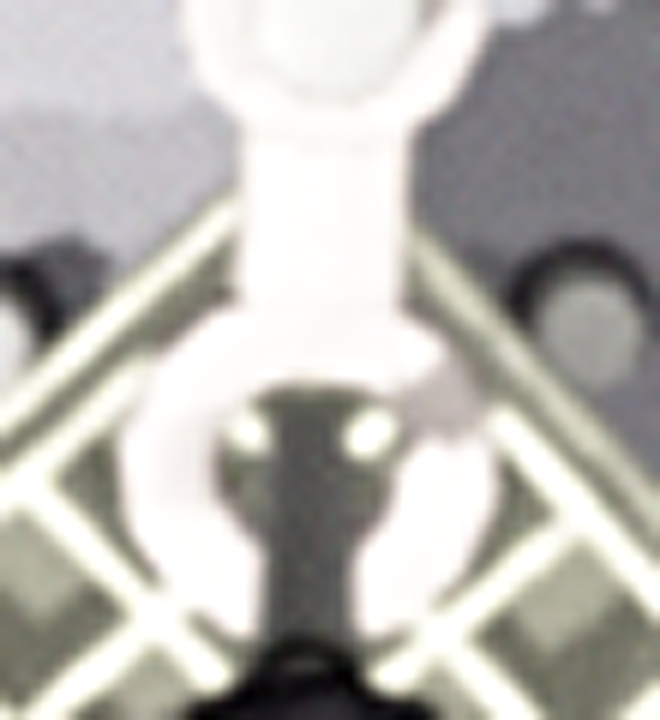

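View pics/s16c.png

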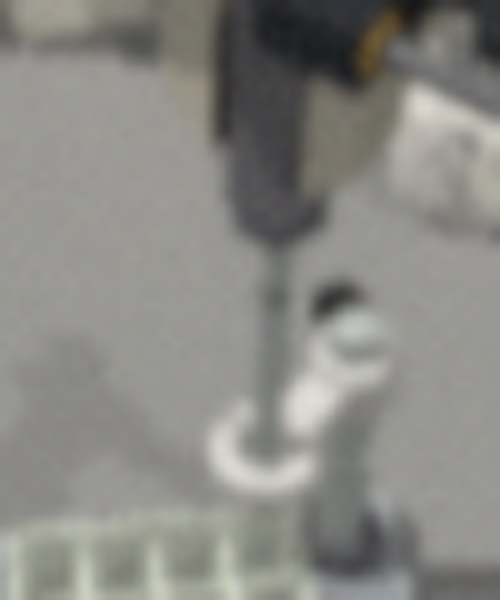

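Call:
carry_out([
  [[0,0,0],[0,0,-0.007],10],
  [[0,0,0],[0,0,-0.014],10],
  [[0,0,0],[0,0,-0.021],10],
  [[0,0,0],[0,0,-0.028],10],
  [[0,0,0],[0,0,-0.035],10],
  [[0,0,0],[0,0,-0.042],10],
  [[0,0,0],[0,0,-0.049],10],
  [[0,0,0],[0,0,-0.0535],10],
  [[0,0,0],[0,0,-0.0535],10],
  [[0,0,0],[0,0,-0.0535],10],
])

```text
time: 21.4
tcp_pos: [597.7, 140.7, 172.8]
tool_rot: [-3.141, 0.0, 0.838]
wrist_force: [0.5, 0.7, -0.6]
finger_gap: 0.239
```

```bash
sed -i 's/150:210,232:287/160:220,232:287/;s/\[232,150\]/[232,160]/' v.py; python3 v.py 17 2>/dev/null
```

```text
21.4 [597.712 140.743 172.818  -3.141   0.      0.838] [ 0.5  0.7 -0.6]
TCP axis at z=97, tip, ring [[321.0, 507.0], [319.0, 336.0], [322.0, 603.0]]
eye 8 [[317.0, 390.0], [238.0, 422.0], [206.0, 497.0], [239.0, 571.0], [317.0, 602.0], [394.0, 571.0], [427.0, 497.0], [396.0, 422.0]]
eye 16 [[317.0, 282.0], [159.0, 346.0], [96.0, 497.0], [162.0, 644.0], [317.0, 705.0], [471.0, 645.0], [538.0, 497.0], [476.0, 346.0]]
```

View pics/w17c.png

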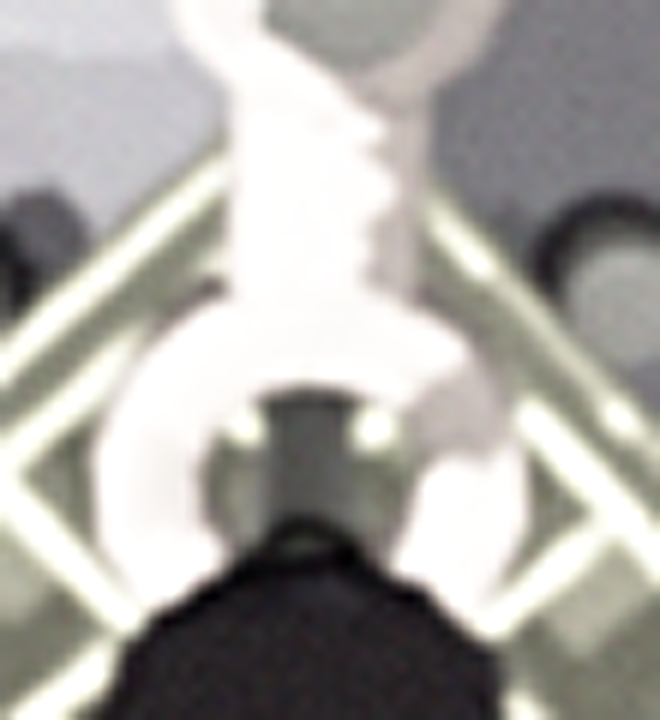

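View pics/s17c.png

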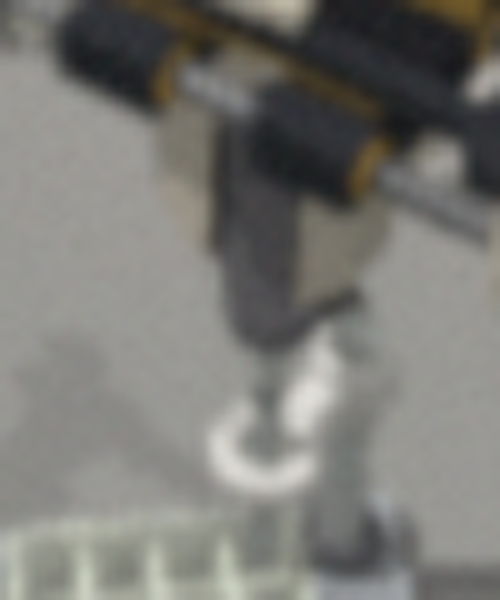

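Call:
carry_out([
  [[0,0,0],[0,0,-0.005],10],
  [[0,0,0],[0,0,-0.01],10],
  [[0,0,0],[0,0,-0.015],10],
  [[0,0,0],[0,0,-0.02],10],
  [[0,0,0],[0,0,-0.025],10],
  [[0,0,0],[0,0,-0.0285],10],
  [[0,0,0],[0,0,-0.0285],10],
  [[0,0,0],[0,0,-0.0285],10],
  [[0,0,0],[0,0,-0.0285],10],
])

```text
time: 22.25
tcp_pos: [597.9, 140.8, 151.7]
tool_rot: [3.141, -0.0, 0.838]
wrist_force: [-0.8, 0.8, 0.3]
finger_gap: 0.236
```

```bash
python3 v.py 18 2>/dev/null; python3 -c "
from h import *
im=cv2.imread('pics/w18.png');crop(im,0,0,512,384,1.5,'w18f')
im=cv2.imread('pics/s18.png');crop(im,255,145,285,175,20,'s18d')
im=cv2.imread('pics/s13.png');crop(im,255,145,285,175,20,'s13d')"
```

```text
22.25 [597.888 140.8   151.732   3.141  -0.      0.838] [-0.8  0.8  0.3]
TCP axis at z=97, tip, ring [[322.0, 602.0], [318.0, 337.0], [322.0, 604.0]]
eye 8 [[316.0, 478.0], [231.0, 512.0], [196.0, 594.0], [231.0, 674.0], [316.0, 707.0], [401.0, 674.0], [437.0, 594.0], [402.0, 512.0]]
eye 16 [[317.0, 361.0], [144.0, 430.0], [75.0, 593.0], [148.0, 753.0], [316.0, 818.0], [484.0, 753.0], [557.0, 594.0], [489.0, 430.0]]
```

View pics/w18c.png

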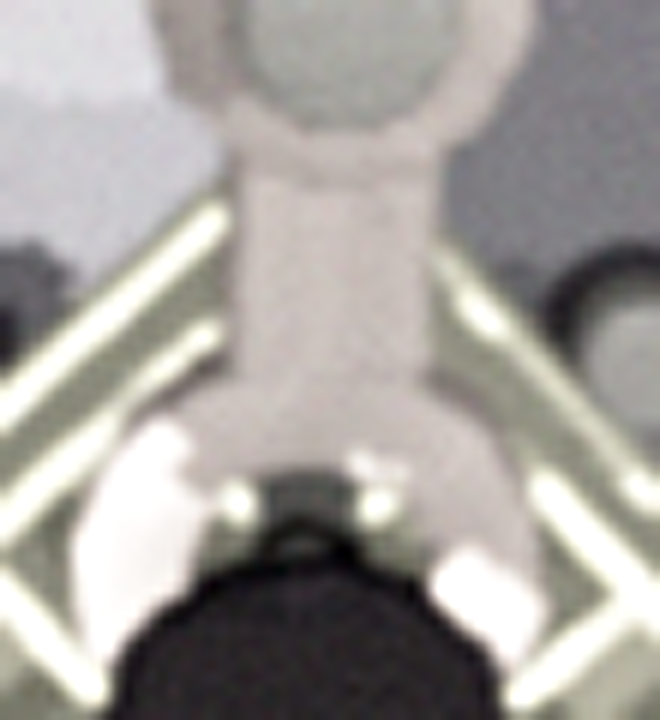

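View pics/s18d.png

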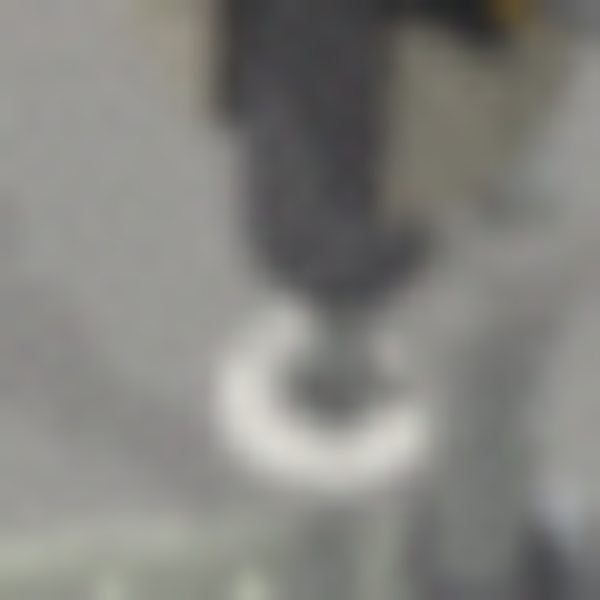

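View pics/s13d.png

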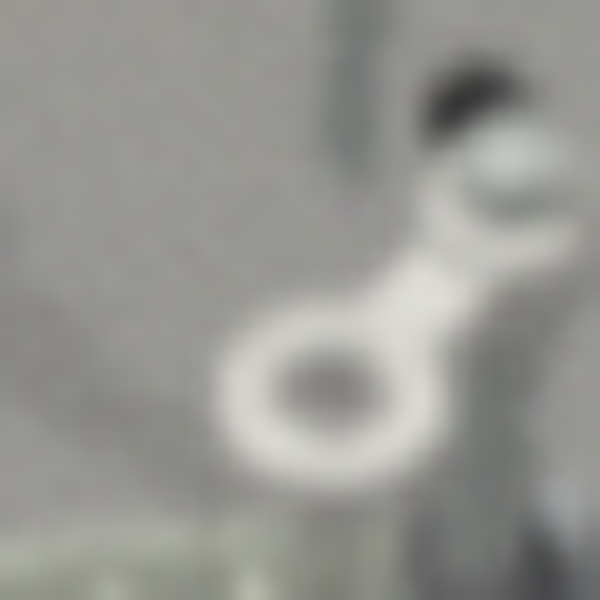

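View pics/w18f.png

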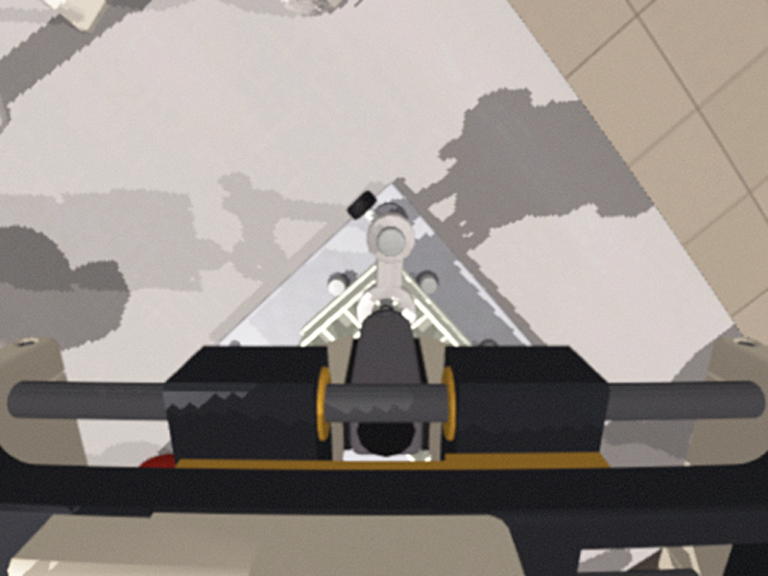

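```bash
python3 - <<'E'
from h import *
for n in("s13","s15","s17","s18"):
    g=cv2.cvtColor(cv2.imread(f"pics/{n}.png"),cv2.COLOR_BGR2GRAY)
    print(n)
    for r in range(154,171): print(r,g[r,262:282].tolist())
C=cam("scene")
print(proj(C,[[598,141,97],[599,141,97],[598,142,97],[598,141,98],[598,141,126]]))
# collar
E
```

```text
s13
154 [153, 151, 152, 151, 151, 150, 149, 152, 149, 146, 140, 141, 148, 158, 178, 180, 163, 159, 159, 152]
155 [151, 151, 150, 152, 150, 149, 150, 151, 152, 149, 145, 149, 149, 160, 187, 191, 171, 151, 140, 140]
156 [151, 150, 152, 151, 149, 150, 151, 150, 150, 151, 150, 149, 151, 163, 186, 198, 191, 177, 171, 173]
157 [153, 150, 148, 153, 151, 150, 150, 151, 151, 151, 150, 152, 159, 182, 193, 194, 194, 194, 193, 190]
158 [149, 152, 150, 149, 151, 153, 150, 150, 151, 152, 153, 160, 183, 207, 212, 201, 195, 186, 176, 165]
159 [151, 151, 150, 150, 150, 152, 155, 158, 163, 163, 169, 185, 206, 218, 219, 214, 197, 169, 146, 138]
160 [150, 151, 150, 151, 153, 161, 173, 183, 190, 191, 194, 205, 215, 219, 218, 209, 182, 148, 129, 126]
161 [151, 152, 151, 151, 162, 179, 194, 202, 203, 200, 201, 207, 214, 215, 207, 185, 155, 132, 124, 124]
162 [151, 150, 152, 158, 179, 198, 202, 193, 179, 172, 176, 191, 209, 212, 196, 162, 136, 119, 117, 121]
163 [150, 151, 149, 163, 196, 207, 193, 166, 148, 139, 146, 169, 198, 211, 198, 158, 129, 114, 116, 121]
164 [145, 149, 150, 162, 200, 209, 187, 155, 1
[... 5452 characters left out ...]
158, 136, 123, 117, 117, 133]
166 [138, 138, 140, 152, 189, 211, 211, 195, 174, 155, 160, 183, 201, 199, 164, 136, 124, 115, 119, 134]
167 [137, 138, 137, 145, 169, 194, 211, 212, 204, 194, 196, 208, 208, 191, 156, 130, 120, 114, 119, 127]
168 [143, 138, 139, 141, 148, 167, 184, 194, 197, 197, 195, 196, 183, 161, 140, 126, 120, 118, 117, 127]
169 [148, 144, 140, 137, 142, 146, 155, 162, 164, 168, 167, 162, 151, 135, 125, 124, 121, 116, 118, 128]
170 [156, 155, 149, 144, 148, 149, 147, 146, 140, 134, 135, 141, 142, 126, 115, 122, 120, 118, 116, 120]
[[270.2241964  164.44434245]
 [270.59332774 164.40791445]
 [270.1676838  164.15854968]
 [270.23640682 164.20591014]
 [270.58534961 157.38676474]]
```

```bash
python3 - <<'E'
from h import *
for n,rs in(("w17",range(193,207)),("w18",range(198,210))):
    g=cv2.cvtColor(cv2.imread(f"pics/{n}.png"),cv2.COLOR_BGR2GRAY)
    print(n)
    for r in rs: print(r,g[r,238:280].tolist())
g=cv2.cvtColor(cv2.imread(f"pics/w18.png"),cv2.COLOR_BGR2GRAY);print(g[192:216,256:260].tolist())
E
```

```text
w17
193 [254, 243, 221, 226, 249, 254, 254, 253, 252, 251, 251, 250, 249, 247, 236, 181, 125, 108, 101, 98, 102, 94, 105, 139, 196, 231, 244, 240, 219, 198, 198, 199, 198, 203, 202, 187, 183, 217, 229, 193, 159, 153]
194 [235, 200, 199, 237, 254, 254, 253, 253, 252, 251, 251, 248, 245, 248, 249, 203, 117, 101, 103, 107, 108, 105, 108, 161, 233, 250, 241, 208, 189, 193, 195, 198, 198, 199, 200, 195, 204, 246, 255, 245, 200, 161]
195 [178, 163, 201, 245, 254, 252, 251, 251, 251, 251, 250, 238, 232, 250, 255, 233, 141, 108, 107, 111, 110, 111, 122, 197, 255, 255, 249, 201, 182, 190, 197, 198, 195, 199, 199, 201, 213, 246, 255, 255, 244, 199]
196 [131, 156, 224, 252, 253, 251, 249, 247, 248, 250, 246, 214, 179, 212, 241, 217, 143, 111, 109, 108, 111, 113, 128, 192, 253, 254, 235, 197, 180, 186, 191, 191, 189, 193, 199, 205, 216, 227, 249, 255, 255, 243]
197 [128, 173, 243, 255, 253, 250, 248, 245, 245, 245, 236, 184, 139, 146, 168, 160, 130, 108, 108, 109, 113, 115, 124, 165, 199, 203, 186, 181, 173, 172, 187, 199, 203, 199, 204, 224, 232, 215, 208, 248, 255, 255]
198 [135, 184, 250, 255
[... 4147 characters left out ...]
249, 232, 203, 166, 158, 155]
209 [230, 253, 253, 251, 249, 249, 247, 236, 199, 131, 62, 48, 55, 60, 62, 68, 68, 72, 79, 77, 77, 70, 70, 71, 66, 68, 61, 59, 51, 112, 244, 255, 255, 254, 253, 253, 254, 251, 230, 187, 157, 156]
[[205, 200, 200, 198], [202, 198, 196, 197], [196, 197, 196, 196], [197, 192, 192, 193], [192, 191, 190, 194], [192, 189, 189, 192], [174, 174, 172, 177], [127, 124, 127, 131], [108, 105, 108, 110], [107, 106, 112, 108], [95, 97, 101, 106], [66, 67, 78, 89], [66, 70, 65, 61], [88, 91, 80, 60], [66, 63, 60, 50], [57, 54, 55, 57], [70, 70, 72, 76], [79, 77, 77, 70], [75, 73, 71, 70], [73, 67, 73, 69], [71, 70, 72, 73], [73, 74, 75, 71], [72, 72, 75, 70], [76, 71, 72, 74]]
```

```bash
python3 - <<'E'
from h import *
C=cam("scene")
print(proj(C,[[490.6,-200.5,115],[490.6,-200.5,214.0],[490.6,-201.5,214.0],[490.6,-200.5,215.0]]))
g=cv2.cvtColor(cv2.imread("pics/s12.png"),cv2.COLOR_BGR2GRAY)
for r in list(range(260,292)): print(r,g[r,238:256].tolist())
print('s13 tip/ring')
g=cv2.cvtColor(cv2.imread("pics/s13.png"),cv2.COLOR_BGR2GRAY)
for r in list(range(130,157)): print(r,g[r,267:280].tolist())
print(proj(C,[[597.9,139.6,142.3],[597.9,139.6,213.3],[597.9,141,97]]))
E
```

```text
[[245.00793103 286.07014305]
 [244.14144623 265.93176965]
 [244.20052102 266.39727843]
 [244.13182038 265.70725418]]
260 [173, 133, 92, 79, 79, 80, 83, 80, 81, 85, 77, 63, 52, 50, 73, 105, 126, 142]
261 [177, 153, 108, 82, 77, 80, 83, 83, 89, 104, 107, 97, 86, 79, 91, 125, 149, 169]
262 [180, 169, 135, 100, 81, 76, 78, 82, 90, 97, 102, 108, 126, 132, 137, 154, 171, 180]
263 [184, 179, 163, 134, 101, 83, 78, 84, 89, 94, 105, 131, 159, 169, 169, 177, 181, 184]
264 [185, 184, 179, 165, 142, 114, 93, 93, 101, 113, 138, 163, 177, 183, 182, 185, 185, 186]
265 [184, 184, 185, 180, 169, 143, 117, 116, 120, 133, 160, 180, 184, 185, 186, 185, 186, 186]
266 [183, 185, 186, 182, 177, 154, 123, 118, 119, 128, 166, 181, 182, 186, 186, 183, 186, 185]
267 [185, 185, 185, 183, 182, 163, 124, 105, 104, 126, 165, 186, 188, 187, 185, 185, 186, 185]
268 [183, 183, 184, 186, 185, 172, 135, 119, 123, 137, 170, 184, 185, 187, 186, 186, 183, 187]
269 [183, 184, 181, 185, 185, 174, 145, 131, 136, 147, 174, 184, 185, 187, 187, 186, 187, 187]
270 [184, 183, 185, 184, 184, 174, 144, 130, 133, 147, 171, 181, 184,
[... 3295 characters left out ...]
2, 149, 148, 144, 130, 118, 127, 142, 146, 133, 113, 96, 97]
149 [151, 151, 149, 144, 130, 121, 126, 141, 141, 110, 77, 60, 68]
150 [150, 150, 148, 143, 128, 121, 126, 142, 137, 93, 59, 71, 99]
151 [151, 151, 150, 143, 127, 121, 125, 143, 138, 100, 91, 123, 154]
152 [152, 150, 149, 142, 132, 122, 130, 143, 146, 131, 143, 163, 184]
153 [152, 153, 152, 148, 140, 130, 133, 145, 151, 161, 172, 172, 184]
154 [150, 149, 152, 149, 146, 140, 141, 148, 158, 178, 180, 163, 159]
155 [149, 150, 151, 152, 149, 145, 149, 149, 160, 187, 191, 171, 151]
156 [150, 151, 150, 150, 151, 150, 149, 151, 163, 186, 198, 191, 177]
[[270.83916652 153.69489086]
 [271.81551631 134.61512577]
 [270.1872799  164.44798575]]
```

Call:
carry_out([
  [[0,0,0],[0,0,-0.0008],10],
  [[0,0,0],[0,0,-0.0008],10],
  [[0,0,0],[0,0,-0.0008],10],
  [[0,0,0],[0,0,-0.0008],10],
  [[0,0,0],[0,0,-0.0008],10],
  [[0,0,0],[0,0,-0.0008],10],
])

```text
time: 22.85
tcp_pos: [597.8, 140.8, 151.0]
tool_rot: [3.142, -0.0, 0.837]
wrist_force: [0.7, 0.5, -0.9]
finger_gap: 0.235
```

```bash
python3 v.py 19 2>/dev/null; python3 -c "
from h import *
g=cv2.cvtColor(cv2.imread('pics/w19.png'),cv2.COLOR_BGR2GRAY);print(g[196:210,257].tolist(),g[201,250:266].tolist())
im=cv2.imread('pics/s19.png');crop(im,205,130,325,260,4.5,'s19d')"
```

```text
22.85 [597.779 140.774 151.009   3.142  -0.      0.837] [ 0.7  0.5 -0.9]
TCP axis at z=97, tip, ring [[322.0, 606.0], [318.0, 336.0], [322.0, 604.0]]
eye 8 [[318.0, 480.0], [231.0, 514.0], [196.0, 596.0], [232.0, 676.0], [317.0, 709.0], [402.0, 676.0], [438.0, 596.0], [404.0, 514.0]]
eye 16 [[318.0, 362.0], [144.0, 431.0], [76.0, 596.0], [148.0, 755.0], [317.0, 820.0], [486.0, 756.0], [559.0, 596.0], [491.0, 432.0]]
[191, 190, 171, 125, 108, 110, 93, 66, 71, 92, 65, 55, 65, 77] [206, 240, 241, 166, 108, 100, 107, 110, 109, 110, 106, 148, 237, 255, 251, 221]
```

View pics/s19d.png

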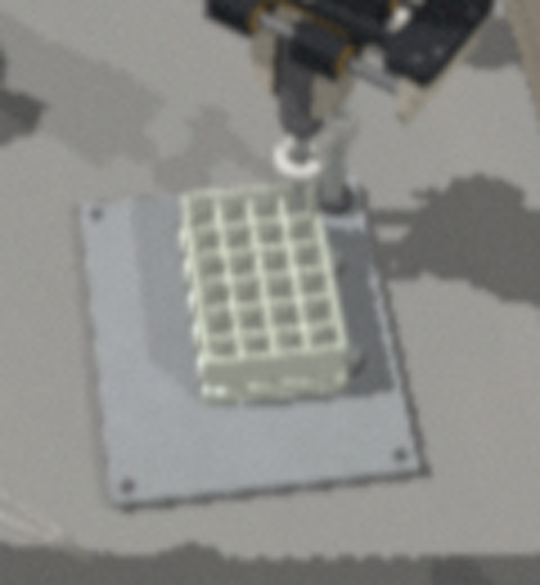

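View pics/w19c.png

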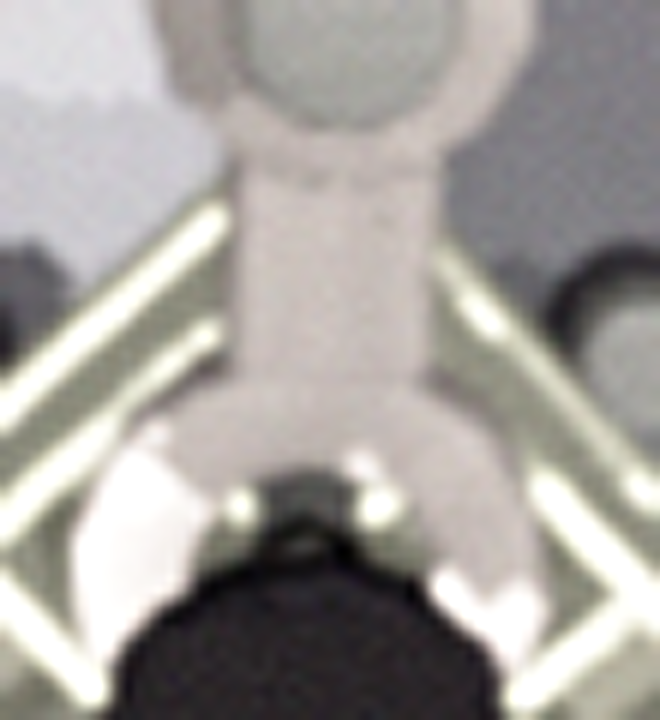

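The wrist view shows the shaft centred in the bore, with the ring front at row 203.5 against about 203.4 expected. The block is still against its pins and the wrist force is within its noise. I'm handing it in.

```bash
python3 -c "
from cell import robot
print(robot.job_done()); s=robot.observe();print(s['time'],s['tcp_pos'],s['wrist_force'],s['finger_gap'])"
```

```text
the job is handed in; nothing more can be done
None
the job is handed in; nothing more can be done
```

The block is against its three stop pins, and the probe hangs through the guide eye into the corner well, still held. I handed the job in at about 23 s of the 72 s allowed; no verdict was reported.

**Block:** I pushed it towards the far pins, then the left pin, and pressed each direction a second time (about 9 N and 5 N). Both pushes to the left stopped at the same place. Its centre then measured (568.1, 91.0) mm against a home of (567.9, 91.1). The last scene and wrist views show it still square against the pins.

**Probe:** I gripped it by its flats at 25 N, lifted it 128 mm, and lowered it through the eye in steps. Wrist force stayed within its noise (about 2 N or less), so I saw no sign of contact with the eye or the block. The flasks and the bulb were not approached.

**Last checks:**
- **Centring:** the wrist view puts the shaft about 0.3 mm off the bore centre sideways, with no tilt I could measure.
- **Ring height:** the gripper height gives the ring at about 96.6 mm against 97, and the wrist view agrees with level.
- **Disagreement:** the coarser scene camera suggested the ring was about 1.5 mm high, or the shaft slightly off in y. I settled between the two by lowering it 0.7 mm, so ring height is the least certain result, to about 1 to 1.5 mm.

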